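# Clear the reading plate, probe the guide tube and present the depth gauge

### The job

First wipe the three metal chips off the white plate into its grey tray with the scraper block, not with the fingers or the gauge, and stand the scraper back on the bench. Then take the gauge rod, push it gently into the sloping guide tube until its collar stops on the mouth, draw it right out, and present it level for reading, with its tip over the red ring about 5 cm above the white plate. Finish still holding it there, still and clear of everything; leave all other things alone.

Things in the scene. Friction and masses are not known exactly. Their poses are not given: they have to be found in the camera images.
- scraper: Scraper block standing on its sole: wooden sole with rubber underside, 40 (x) x 120 (y) x 20 mm tall, and on it a yellow grip 22 (x) x 50 (y) mm, reaching up to 65 mm. Loose, about 0.2 kg. Origin: centre of the underside, z up. It wipes with its long side, moving along its x axis
- station: Fixed reading station. White plate 150 (x) x 130 (y) mm, its top 40 mm above the bench; origin at bench level under the plate's centre, z up. The grey chip tray joins the plate's +x edge: x = 75 to 155 mm, 130 mm wide, floor 3 mm and rim 30 mm above the bench, 3 mm walls; chips pushed over that edge drop in
- red_ring (a point): Centre of the red ring (24 mm across) printed in the middle of the white plate, at its top surface
- gauge: Loose depth gauge, about 0.18 kg, level in its cradle, axis 60 mm above the bench. Origin on the axis at the collar's front face. Towards -x: steel shaft 12 mm thick, 90 mm long, its last 6 mm tapered to 7 mm, dark marks near the tip. Brass collar 30 mm across, x = 0 to 6 mm. Red square handle 20 x 20 mm, x = 6 to 116 mm, sides facing y and z, free to grip at x = 15 to 90 mm; balances at x = 15 mm
- gauge_tip (a point): The gauge's tip, on its axis 90 mm from the collar's front face
- cradle: Fixed blue cradle holding the gauge: base 200 x 70 x 10 mm; two notched posts, 10 mm thick, up to 68 mm tall, about 50 mm on the tip side of the collar's front face and 105 mm on the handle side. The gauge lifts straight up out. Origin at bench level below the collar's front face (within 3 mm), x towards the handle
- guide_tube: Fixed steel guide tube, sloping: bore 15 mm, outside 26 mm, 100 mm deep. Origin at the centre of its open mouth, 115 mm above the bench; its z axis points out of the mouth along the bore, 35 degrees above level (y level). The gauge shaft goes in along -z; the collar comes to rest on the mouth before the tip reaches the bottom
- fixture: Fixed teal stand of the guide tube: base plate 170 x 80 x 12 mm on the bench; the mouth lies 40 mm towards +x from its origin
- chip_a: Brass offcut chip, 20 x 14 x 9 mm, lying on the white plate; origin: centre of its underside
- chip_b: Blue-painted metal offcut chip, 16 x 18 x 8 mm, lying on the white plate; origin: centre of its underside
- chip_c: Dark steel offcut chip, 22 x 12 x 10 mm, lying on the white plate; origin: centre of its underside. All three chips lie within 50 mm of the plate's x axis and between x = -25 and 45 mm
- jar: Bystander, to be left alone: clear jar with a green cap, 56 mm across, 75 mm tall; origin at its underside
- spool: Bystander, to be left alone: blue plastic spool, 54 mm across, 35 mm tall; origin at its underside
- screwdriver: Bystander, to be left alone: screwdriver lying on the bench, about 200 mm long; origin at its underside or its axis
- wrench: Bystander, to be left alone: wrench lying on the bench, about 180 mm long; origin at its underside or its axis
- nut: Bystander, to be left alone: small steel nut, 20 mm across, 9 mm tall; origin at its underside
- bushing: Bystander, to be left alone: small brass bushing, 18 mm across, 14 mm tall; origin at its underside
- battery: Bystander, to be left alone: orange drill battery, 70 x 110 x 55 mm; origin at its underside
Not all that is in view belongs to the job. What is shaped like the gauge but pink is not meant.

How it is judged:
By the outcome, as a careful person would: the job done as asked, in the order asked, and still so for the second after the job is handed in, while the arm keeps its last pose, push and grip.
It also fails if it takes over 72 s, if anything falls off the work surface, if the arm or the gripper's body presses on something with over 40 N, if the wrist force passes 120 N, or if a joint passes its speed limit or range.

### The arm

A 7-joint arm with a two-finger parallel gripper is mounted at the origin on the work surface. World frame = base frame: x ahead of the robot, y to its left, z up, the work surface at z = 0. Lengths are in m, angles in rad, forces in N, time in s.
With the tool pointing down it reaches from about 0.425 to 0.95 m from the base axis. Payload 4.7 kg.
Tool frame: the origin (TCP) lies between the finger pads; the fingertips stand 8 mm ahead of it and the grasp point (between the pads) lies 11 mm behind it; z points along the fingers, y is the direction in which the jaws open and shut (so a half turn about z gives the same grasp; the last joint's range is limited). The gripper opens to 85 mm and grips with 20 to 120 N. Pads are 22 mm wide; open, the fingers measure 114 mm over their backs; the gripper's body (76 mm by 85 mm) begins 54 mm behind the grasp point. The pads swing forward as they close: fully open they stand 13 mm farther back than shut.
Start: joints at [1.101, 0.469, -0.049, 1.532, 0.024, 1.141, -0.082], TCP at [0.288, -0.61, 0.239] pointing down, gripper open.
Joint ranges: [-2.59, 2.59], [-0.33, 1.99], [-1.39, 1.29], [0.1, 2.45], [-1.04, 4.18], [0.21, 1.99], [-2.66, 2.66]. Speed limits (rad/s): [2.57, 2.57, 3.14, 3.14, 3.14, 3.14, 3.14].

### API

Orientations are given as a unit quaternion [w, x, y, z].
In Python, from cell import ctrl, viewer, order, nets gives the robot as it stands.
- The arm moves only by the tool step_arm, never from a script. Its argument "deltas" is a list of rows, each a list of 3 entries, a list of its own where there are three numbers: the opening, from 0 (shut) to 1 (fully open), then the shift along the world's x, y, z in cm, then the turn about the world's z in rad. A call has 1 to 5 rows; each row shifts and turns the commanded pose from where the row before left it; what a row does not reach is not made up. A row lasts 1/12 s, in which the tool goes at most 41.7 mm and 7.16 degrees, less where a joint would pass 70% of its speed; a pose out of reach is approached as far as the arm can. A call is refused whole if a number of a shift passes 4.17 or a number of a turn 0.125, either way. A call with a gripper value outside its range is refused whole. The fingers move at their own pace and stop on an object; "newtons" is the grip in N (left out, the last holds). Time passes only in rows, so rows that do not move let the fingers close. It gives the time, the measured TCP pose, the force and the opening at its end, in the units of the state.
- ctrl.read_state(): the state, without advancing time (a new reading comes with each control period).
- viewer.read_camera(name): name is "scene" or "top" or "wrist"; returns the picture (400x640x3 uint8, red, green, blue); there is no depth.
- viewer.calibration(name): a dict with "fx", "fy", "cx", "cy" (pixels), "xyz" and "rotation" of the camera in the world. Camera axes: x right, y down, z forward; pixel columns grow to the right and rows downward; lengths in m; the calibration is good to about 2 mm. A picture is of the moment at which its call begins: read the wrist's pose just before it. calibration takes no time and is no camera call; for the wrist camera it gives the pose at the moment of the call.
- order.close_job(): hands the job in, once; it reports no verdict.
Trained networks look in the newest picture that a camera, given by its name, has taken for a name from the list of things; names that differ only in an ending like _2 or _b are one class to them, and where a whole thing is asked for, a point or a joint stands for the part that bears it (a point fixed in the world has none). Each returns a list of dicts, best first, with "conf" (0 to 1); they miss things now and then, are a little off and sometimes report something else, mostly with a low value. They report only what shows in the picture. A call takes as long as a camera call. They do not tell look-alikes from the thing itself.
- nets.recognise(camera, name): "uv" ([column, row] in pixels, amid what is visible of it).
- nets.outline_of(camera, name): "pixels" (400x640 bool, what is visible of it) and "uv" ([column, row] in pixels, amid what is visible of it).
- nets.spot_point(camera, name): "uv" ([column, row] in pixels: a listed point, or the origin of a listed thing).
The state is a dict: "time_s": time; "joint_positions": joint angles; "joint_vel": joint speeds; "joint_torque": joint torques, N m; "position": TCP position; "orientation": TCP orientation; "force": force on the tool from outside, world axes, zero at the start; "wrist_torque": the same for the moment, N m; "opening": finger opening in m.
Only numpy, scipy, OpenCV 4.12 (cv2) and the standard library are available. Lean on these libraries where they do the work, as an engineer would, in place of code of your own. Each camera call takes 0.05 s, during which the arm holds its last target. There are 200 camera calls.

## Working session

There is one attempt and no reset: what is moved stays moved. The work goes in short steps, Python scripts to look and compute and a tool call to move; the robot and the scene stay as the last step left them, time stands still between calls to the robot, and variables do not carry over. Pictures are saved under pics/ and viewed, about 8 in all and at most 12, crops included, and the job is handed in when it is done.

Besides the shell and the picture viewer there is one more tool, called after "Call:" by a JSON object that holds its "api" and its "payload", one argument or row to a line. step_arm: Moves the arm, as the interface text tells. Its arguments: {"type":"object","properties":{"deltas":{"type":"array"},"newtons":{"type":"number"}},"required":["deltas"]}

```bash
ls; mkdir -p pics
cat > h.py <<'E'
import numpy as np, cv2
from cell import ctrl, viewer, order, nets
def cal(n):
    c=viewer.calibration(n); R=np.array(c['rotation'])
    if R.shape!=(3,3):
        from scipy.spatial.transform import Rotation as Ro
        R=Ro.from_quat(np.roll(R,-1)).as_matrix()
    return c,R
def ray(n,uv,z,cr=None):
    c,R=cr or cal(n); d=R@[(uv[0]-c['cx'])/c['fx'],(uv[1]-c['cy'])/c['fy'],1]; o=np.array(c['xyz'])
    return o+d*(z-o[2])/d[2]
def proj(n,p,cr=None):
    c,R=cr or cal(n); q=R.T@(np.array(p)-c['xyz']); return np.array([c['fx']*q[0]/q[2]+c['cx'],c['fy']*q[1]/q[2]+c['cy']])
def shot(n,f,crop=None,s=1):
    im=viewer.read_camera(n)
    a=im if crop is None else im[crop[1]:crop[3],crop[0]:crop[2]]
    cv2.imwrite('pics/'+f,cv2.resize(a[:,:,::-1],None,fx=s,fy=s,interpolation=cv2.INTER_CUBIC)); return im
E
python3 - <<'E'
from h import *
a=shot('scene','s1.png');b=shot('top','t1.png')
cv2.imwrite('pics/both.png',cv2.resize(np.vstack([a,b])[:,:,::-1],(480,600)) )
for n in('scene','top'):
    print(n,viewer.calibration(n))
    for k in ['scraper','station','red_ring','gauge','gauge_tip','cradle','guide_tube','fixture','chip_a','chip_b','chip_c','jar','battery','spool']:
        f=nets.spot_point(n,k); print(k,[(np.round(x['uv'],1).tolist(),round(x['conf'],2)) for x in f[:3]])
E
```

```text
pics
scene {'fx': 499.5355246675494, 'fy': 499.5355246675494, 'cx': 320.8187534157591, 'cy': 203.78357888492286, 'xyz': array([1.07054453, 0.52671766, 1.34053532]), 'rotation': array([-0.1068806 ,  0.34712766,  0.8936824 , -0.26345911])}
scraper [([301.2, 249.9], 0.57), ([414.7, 291.2], 0.35)]
station [([400.4, 289.5], 0.86)]
red_ring [([403.7, 285.8], 0.56)]
gauge [([282.5, 154.1], 0.87), ([233.5, 134.9], 0.68), ([319.8, 118.4], 0.66)]
gauge_tip [([209.3, 127.5], 0.75), ([297.9, 133.1], 0.7), ([296.0, 138.2], 0.67)]
cradle [([286.2, 166.4], 0.8)]
guide_tube [([339.1, 202.0], 0.73), ([301.0, 248.1], 0.33)]
fixture [([347.8, 218.8], 0.77)]
chip_a [([415.3, 293.2], 0.53), ([297.0, 138.3], 0.41), ([390.1, 278.0], 0.38)]
chip_b [([415.3, 293.2], 0.53), ([297.0, 138.3], 0.41), ([390.1, 278.0], 0.38)]
chip_c [([415.3, 293.2], 0.53), ([297.0, 138.3], 0.41), ([390.1, 278.0], 0.38)]
jar [([302.8, 328.7], 0.85)]
battery [([262.7, 288.1], 0.6), ([390.7, 234.2], 0.29)]
spool [([243.0, 257.8], 0.78), ([264.9, 291.6], 0.21), ([415.3, 292.1], 0.19)]
top {'fx': 373.0656200085175, 'fy': 373.065620008
[... 229 characters left out ...]
98.0, 206.4], 0.74), ([295.2, 163.6], 0.65)]
red_ring [([195.3, 206.6], 0.86), ([402.5, 138.2], 0.23)]
gauge [([390.5, 210.8], 0.73), ([327.0, 117.0], 0.65), ([407.9, 286.1], 0.63)]
gauge_tip [([410.4, 256.8], 0.86), ([478.2, 184.0], 0.71), ([195.5, 205.1], 0.59)]
cradle [([386.6, 213.3], 0.76), ([323.8, 234.8], 0.69)]
guide_tube [([290.8, 206.6], 0.91)]
fixture [([290.9, 221.3], 0.72)]
chip_a [([192.2, 206.5], 0.58), ([209.4, 201.8], 0.54), ([182.4, 207.1], 0.54)]
chip_b [([192.2, 206.5], 0.58), ([209.4, 201.8], 0.54), ([182.4, 207.1], 0.54)]
chip_c [([192.2, 206.5], 0.58), ([209.4, 201.8], 0.54), ([182.4, 207.1], 0.54)]
jar [([232.2, 113.0], 0.83)]
battery []
spool [([325.4, 118.4], 0.82)]
```

View pics/t1.png

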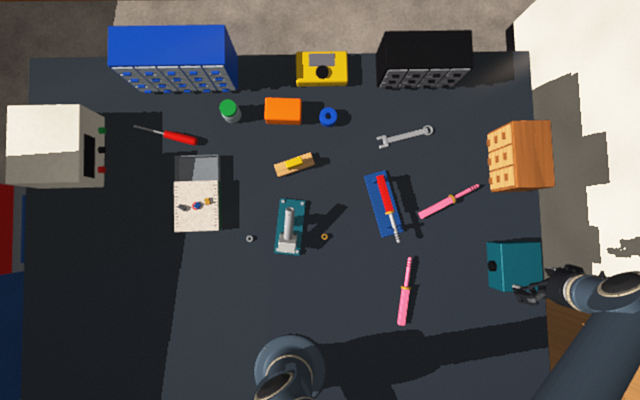

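View pics/s1.png

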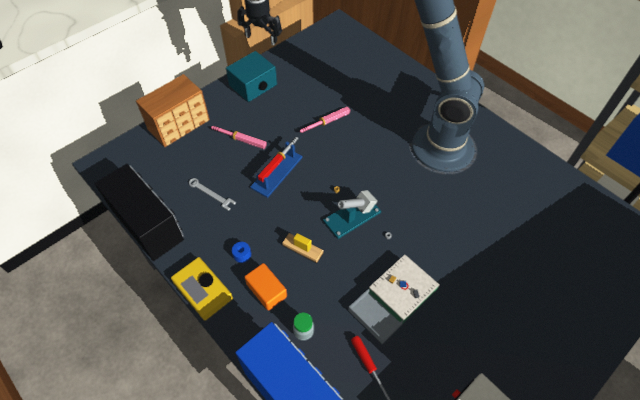

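```bash
cat > m.py <<'E'
from h import *
def rect(n,mask,z,cr=None):
    # biggest blob of mask -> world rect at height z
    k,l,s,c=cv2.connectedComponentsWithStats(mask.astype(np.uint8))
    i=1+np.argmax(s[1:,4]); ys,xs=np.where(l==i); cr=cr or cal(n)
    P=np.array([ray(n,(x,y),z,cr)[:2] for x,y in zip(xs,ys)])
    m=P.mean(0); (cx,cy),(w,h),a=cv2.minAreaRect((P*1000).astype(np.float32))
    u=np.linalg.svd(P-m,full_matrices=False)[2][0]
    return m.round(4),np.round([cx/1000,cy/1000,w,h,a],4),round(np.degrees(np.arctan2(u[1],u[0])),1),len(P)
def hsv(im): return cv2.cvtColor(im,cv2.COLOR_RGB2HSV)
E
python3 - <<'E'
from m import *
im=shot('top','t2.png',(160,140,420,270),3)
H=hsv(im); h,s,v=[H[:,:,i].astype(int) for i in range(3)]
def box(m,x0,y0,x1,y1):
    o=np.zeros_like(m);o[y0:y1,x0:x1]=m[y0:y1,x0:x1];return o
print('grip',rect('top',box((h>22)&(h<32)&(s>180)&(v>120),260,140,330,190),.065))
for n,q,z in(('scraper','scraper',.02),('station','station',.04),('gauge','gauge',.06),('tube','guide_tube',.1),('fixture','fixture',.012)):
    for r in nets.outline_of('top',q)[:3]:
        print(n,np.round(r['uv']),round(r['conf'],2),rect('top',r['pixels'],z))
print('red',rect('top',box(((h<6)|(h>174))&(s>200)&(v>90),355,165,410,250),.07))
print('plate',rect('top',box((s<60)&(v>130),165,170,230,240),.04))
for n in('red_ring','gauge_tip','guide_tube'):
    z={'red_ring':.04,'gauge_tip':.06,'guide_tube':.115}[n]
    print(n,[ray('top',r['uv'],z).round(4) for r in nets.spot_point('top',n)])
E
```

```text
grip (array([ 0.6229, -0.0285]), array([ 6.22800e-01, -2.84000e-02,  2.17064e+01,  4.68508e+01,
        1.89080e+01]), np.float64(108.2), 114)
scraper [293. 162.] 0.63 (array([ 0.6239, -0.0282]), array([ 6.233000e-01, -2.730000e-02,  4.013230e+01,  1.195162e+02,
        1.906690e+01]), np.float64(-71.1), 459)
station [198. 191.] 0.95 (array([0.5431, 0.2635]), array([  0.5435,   0.2641, 139.424 , 228.7666,  89.4469]), np.float64(179.1), 3411)
station [378. 206.] 0.71 (array([ 0.4931, -0.2807]), array([  0.4944,  -0.282 , 190.9712,  60.593 ,   6.2099]), np.float64(-165.7), 709)
gauge [446. 201.] 0.89 (array([ 0.4945, -0.4754]), array([  0.5002,  -0.4885,  25.0493, 201.0446,  27.5836]), np.float64(115.7), 358)
gauge [404. 297.] 0.84 (array([ 0.2217, -0.3426]), array([  0.2331,  -0.3449,  29.4782, 192.8972,  79.2455]), np.float64(169.4), 527)
gauge [387. 195.] 0.6 (array([ 0.5068, -0.2996]), array([  0.4827,  -0.3046, 196.3605,  24.3149,  13.4696]), np.float64(-165.6), 338)
tube [287. 233.] 0.83 (array([ 0.4165, -0.0081]), array([ 4.25400e-01, -1.28000e-02,  4.71405e+01,  1.25754e+02,
        7.75015e+01]), np.float64(173.8), 543)
fixture [293. 225.] 0.63 (array([ 0.4335, -0.0086]), array([ 4.334000e-01, -8.000000e-03,  8.161470e+01,  1.722235e+02,
        8.285360e+01]), np.float64(172.9), 1452)
red (array([ 0.5251, -0.2939]), array([  0.5243,  -0.2934, 106.0648,  22.4982,  13.2471]), np.float64(-166.0), 252)
plate (array([0.512 , 0.2641]), array([  0.5183,   0.2661, 130.5646, 183.1984,  89.9068]), np.float64(169.6), 2324)
red_ring [array([0.5045, 0.2706, 0.04  ])]
gauge_tip [array([ 0.3351, -0.3684,  0.06  ]), array([ 0.379 , -0.3218,  0.06  ]), array([ 0.5527, -0.5778,  0.06  ])]
guide_tube [array([ 0.484 , -0.0152,  0.115 ])]
```

View pics/t2.png

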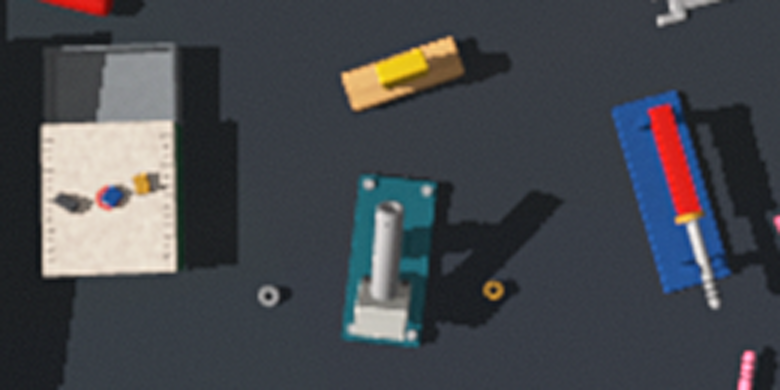

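```bash
cat > st.py <<'E'
from h import *
from scipy.spatial.transform import Rotation as Ro
s=ctrl.read_state(); R=Ro.from_quat(np.roll(s['orientation'],-1)).as_matrix()
print(round(s['time_s'],2),np.round(s['position'],4),'tooly ang',np.degrees(np.arctan2(R[1,1],R[0,1])).round(2),'z',R[:,2].round(3),'F',np.round(s['force'],1),'open',round(s['opening'],4),'q',np.round(s['joint_positions'],2))
E
python3 - <<'E'
from st import *
c,Rc=cal('wrist');print(c,R.T@(np.array(c['xyz'])-s['position']),R.T@Rc)
E
```

```text
1.95 [ 0.288  -0.6105  0.2394] tooly ang -64.75 z [ 0. -0. -1.] F [-0.4 -0.4 -0.9] open 0.0857 q [ 1.1   0.47 -0.05  1.53  0.02  1.14 -0.08]
{'fx': 281.4584304846418, 'fy': 281.4584304846418, 'cx': 322.9929841990512, 'cy': 196.34995516228267, 'xyz': array([ 0.34686505, -0.58184908,  0.37352644]), 'rotation': array([ 0.11228719,  0.83687029, -0.53100319, -0.07124125])} [ 0.06543899 -0.0007781  -0.13415882] [[-7.82118745e-04 -9.64629325e-01 -2.63608902e-01]
 [ 9.99999686e-01 -7.21733148e-04 -3.25912895e-04]
 [ 1.24129853e-04 -2.63609074e-01  9.64629587e-01]]
```

Call:
{"api": "step_arm", "payload": {
  "deltas": [
    [1,[2,3,1.5],0],
    [1,[2,3,1.5],0],
    [1,[2,3,1.5],0],
    [1,[2,3,1.5],0],
    [1,[2,3,1.5],0]
  ]
}}

```text
time_s: 2.37
position: [0.3887, -0.4589, 0.3151]
orientation: [0.0, 0.976, 0.219, 0.0]
force: [0.0, -0.2, 0.1]
opening: 0.0854
```

```bash
python3 st.py
```

```text
2.37 [ 0.3887 -0.4589  0.3151] tooly ang -64.76 z [ 0. -0. -1.] F [ 0.  -0.2  0.1] open 0.0854 q [ 0.88  0.3  -0.11  1.61  0.03  1.23 -0.36]
```

Call:
{"api": "step_arm", "payload": {
  "deltas": [
    [1,[1.5,3,0],0.1],
    [1,[1.5,3,0],0.1],
    [1,[1.5,3,0],0.1],
    [1,[1,3,0],0.1],
    [1,[0,0,0],0]
  ]
}}

```text
time_s: 2.78
position: [0.4467, -0.3327, 0.315]
orientation: [-0.001, 0.91, 0.415, 0.002]
force: [0.2, 0.4, 0.5]
opening: 0.0853
```

```bash
cat >> m.py <<'E'
def box(m,x0,y0,x1,y1):
    o=np.zeros_like(m);o[y0:y1,x0:x1]=m[y0:y1,x0:x1];return o
def near(n,p,r): # pixel disc mask about a world point
    o=np.zeros((400,640),np.uint8); cv2.circle(o,tuple(int(v) for v in proj(n,p)),r,1,-1); return o>0
E
python3 - <<'E'
from st import *
from m import *
cr=cal('wrist'); im=shot('wrist','w1.png'); H=hsv(im); h,s_,v=[H[:,:,i].astype(int) for i in range(3)]
red=((h<5)|(h>175))&(s_>190)&(v>90)&near('wrist',(.52,-.294,.07),110)
print('red',rect('wrist',red,.07,cr), proj('wrist',(.4653,-.3083,.06),cr))
for n,z in(('gauge_tip',.06),('gauge',.06),('cradle',0),('guide_tube',.115)):
    print(n,[(np.round(r['uv']),round(r['conf'],2),ray('wrist',r['uv'],z,cr).round(4)) for r in nets.spot_point('wrist',n)])
E
```

```text
2.78 [ 0.4467 -0.3327  0.315 ] tooly ang -41.0 z [ 0.002  0.003 -1.   ] F [0.2 0.4 0.5] open 0.0853 q [ 0.77  0.23 -0.25  1.71  0.06  1.21 -0.21]
red (array([ 0.4762, -0.3116]), array([ 0.4762, -0.3112,  5.2696,  2.3786, 22.4017]), np.float64(-152.2), 7) [322.5176981  146.87194876]
gauge_tip [(array([472., 241.]), 0.85, array([ 0.5425, -0.5609,  0.06  ])), (array([285., 201.]), 0.72, array([ 0.3743, -0.3308,  0.06  ])), (array([287., 232.]), 0.69, array([ 0.3436, -0.3679,  0.06  ]))]
gauge [(array([426., 222.]), 0.96, array([ 0.5088, -0.4906,  0.06  ])), (array([242., 259.]), 0.79, array([ 0.262 , -0.3546,  0.06  ])), (array([324., 150.]), 0.61, array([ 0.4637, -0.3124,  0.06  ])), (array([286., 203.]), 0.48, array([ 0.374 , -0.3341,  0.06  ]))]
cradle [(array([321., 144.]), 0.66, array([ 0.4628, -0.3083,  0.    ]))]
guide_tube []
```

View pics/w1.png

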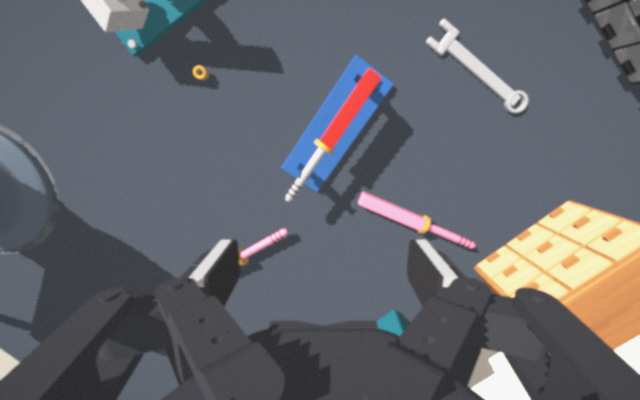

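Call:
{"api": "step_arm", "payload": {
  "deltas": [
    [1,[1.96,3.38,0],0.116],
    [1,[1.96,3.38,0],0.116],
    [1,[1.96,3.38,-1],0.116],
    [1,[1.96,3.38,-1],0.116],
    [1,[1.96,3.38,-1],0.116]
  ]
}}

```text
time_s: 3.45
position: [0.5415, -0.1718, 0.2842]
orientation: [0.001, 0.758, 0.653, 0.0]
force: [1.0, -0.5, -0.5]
opening: 0.0853
```

Call:
{"api": "step_arm", "payload": {
  "deltas": [
    [1,[1.96,3.38,-2],0.116],
    [1,[1.96,3.38,-2],0.116],
    [1,[1.96,3.38,-2],0.116],
    [1,[1.96,3.38,-2],0.116],
    [1,[0,0,0],0]
  ]
}}

```text
time_s: 3.87
position: [0.6159, -0.0358, 0.2042]
orientation: [-0.004, 0.583, 0.812, 0.001]
force: [-0.1, -0.3, 0.8]
opening: 0.0853
```

Run:
```python
from st import *
from m import *
cr=cal('wrist'); im=shot('wrist','w2.png'); H=hsv(im); h,s_,v=[H[:,:,i].astype(int) for i in range(3)]
print(proj('wrist',(.6229,-.0285,.065),cr))
print('grip',rect('wrist',(h>22)&(h<32)&(s_>150)&(v>120)&near('wrist',(.6229,-.0285,.065),90),.065,cr))
for r in nets.outline_of('wrist','scraper')[:2]: print(r['conf'],r['uv'],rect('wrist',r['pixels'],.02,cr))
```

```text
3.87 [ 0.6159 -0.0358  0.2042] tooly ang 18.63 z [-0.005  0.007 -1.   ] F [-0.1 -0.3  0.8] open 0.0853 q [ 0.39  0.46 -0.54  1.69  0.26  1.06  0.09]
[333.70816045 185.73921031]
grip (array([ 0.6215, -0.0245]), array([ 6.22000e-01, -2.49000e-02,  1.98990e+01,  5.16903e+01,
        1.86402e+01]), np.float64(-71.2), 1041)
0.87 [332.4, 173.2] (array([ 0.6213, -0.0245]), array([ 6.222000e-01, -2.710000e-02,  3.965960e+01,  1.179904e+02,
        1.798540e+01]), np.float64(-72.4), 3496)
```

Call:
{"api": "step_arm", "payload": {
  "deltas": [
    [1,[0.5,0.9,-3],0],
    [1,[0,0,-4],0],
    [1,[0,0,-4],0],
    [1,[0,0,-3],0],
    [1,[0,0,-2],0]
  ]
}}

```text
time_s: 4.38
position: [0.6187, -0.0382, 0.0456]
orientation: [-0.001, 0.59, 0.807, -0.002]
force: [-0.7, 0.2, 0.1]
opening: 0.0855
```

```bash
python3 st.py
```

```text
4.38 [ 0.6187 -0.0382  0.0456] tooly ang 17.66 z [-0.004 -0.002 -1.   ] F [-0.7  0.2  0.1] open 0.0855 q [ 0.32  0.65 -0.45  1.8   0.39  0.78 -0.03]
```

Call:
{"api": "step_arm", "payload": {
  "deltas": [
    [1,[0.3,1.1,-1],0.015],
    [1,[0,0,0],0]
  ]
}}

```text
time_s: 4.55
position: [0.6229, -0.023, 0.0369]
orientation: [-0.001, 0.582, 0.813, -0.0]
force: [0.2, 1.0, 0.7]
opening: 0.0852
```

```bash
python3 st.py
```

```text
4.55 [ 0.6229 -0.023   0.0369] tooly ang 18.8 z [-0.002  0.001 -1.   ] F [0.2 1.  0.7] open 0.0852 q [ 0.29  0.66 -0.45  1.8   0.4   0.77 -0.04]
```

Call:
{"api": "step_arm", "payload": {
  "deltas": [
    [0,[0,0,0],0],
    [0,[0,0,0],0],
    [0,[0,0,0],0],
    [0,[0,0,0],0],
    [0,[0,0,0],0]
  ],
  "newtons": 60
}}

```text
time_s: 4.97
position: [0.6241, -0.0235, 0.0395]
orientation: [0.001, 0.582, 0.813, 0.0]
force: [-0.3, 0.1, 0.1]
opening: 0.026
```

Call:
{"api": "step_arm", "payload": {
  "deltas": [
    [0,[0,0,0],0],
    [0,[0,0,0],0],
    [0,[0,0,0],0],
    [0,[0,0,0],0]
  ]
}}

```text
time_s: 5.3
position: [0.624, -0.0234, 0.0394]
orientation: [0.001, 0.582, 0.813, 0.0]
force: [-1.6, -1.3, 6.1]
opening: 0.0216
```

Run:
```python
from st import *
from m import *
for n in('red_ring','station','chip_a'):
    for c in('top','scene'):
        if n=='red_ring': viewer.read_camera(c)
        z={'red_ring':.04,'station':0,'chip_a':.045}[n]
        print(n,c,[(ray(c,r['uv'],z).round(4)[:2],round(r['conf'],2)) for r in nets.spot_point(c,n)])
# plate edges: white mask corners in top
im=viewer.read_camera('top');H=hsv(im);w=box((H[:,:,2]>150)&(H[:,:,1]<70),165,175,230,240)
print(rect('top',cv2.morphologyEx(w.astype(np.uint8),cv2.MORPH_OPEN,np.ones((5,5)))>0,.04))
```

```text
5.3 [ 0.624  -0.0234  0.0394] tooly ang 18.83 z [ 0.001 -0.001 -1.   ] F [-1.6 -1.3  6.1] open 0.0216 q [ 0.3   0.66 -0.45  1.8   0.4   0.77 -0.04]
red_ring top [(array([0.5104, 0.2688]), 0.84)]
red_ring scene [(array([0.4981, 0.2698]), 0.68)]
station top [(array([0.5091, 0.3208]), 0.21)]
station scene [(array([0.5033, 0.2702]), 0.87)]
chip_a top [(array([0.4944, 0.2966]), 0.58), (array([0.5018, 0.2706]), 0.42), (array([0.502 , 0.2679]), 0.39), (array([0.5126, 0.2238]), 0.36)]
chip_a scene [(array([0.5029, 0.2622]), 0.52), (array([0.4936, 0.3074]), 0.43)]
(array([0.4629, 0.2641]), array([  0.4679,   0.2664,  81.1943, 131.2375,   0.7683]), np.float64(95.6), 1067)
```

Call:
{"api": "step_arm", "payload": {
  "deltas": [
    [0,[0,0,3],0],
    [0,[0,0,4],0],
    [0,[-1.0,2,2],-0.04],
    [0,[-2,3.3,0],-0.04],
    [0,[-2,3.3,0],-0.04]
  ]
}}

```text
time_s: 6.17
position: [0.5742, 0.0626, 0.1298]
orientation: [0.001, 0.632, 0.775, 0.001]
force: [0.1, 1.8, -2.3]
opening: 0.0212
```

Call:
{"api": "step_arm", "payload": {
  "deltas": [
    [0,[-2,3.3,0],-0.04],
    [0,[-2,3.3,0],-0.04],
    [0,[-2,3.3,0],-0.04],
    [0,[-2,3.3,0],-0.04],
    [0,[-2,3.3,0],-0.04]
  ]
}}

```text
time_s: 6.58
position: [0.4719, 0.2289, 0.1281]
orientation: [-0.0, 0.705, 0.71, -0.0]
force: [0.9, 0.0, -1.6]
opening: 0.0211
```

Call:
{"api": "step_arm", "payload": {
  "deltas": [
    [0,[-1.5,2.5,0],-0.02],
    [0,[0,0,0],0],
    [0,[0,0,0],0]
  ]
}}

```text
time_s: 6.83
position: [0.4569, 0.2546, 0.1283]
orientation: [-0.0, 0.709, 0.705, -0.0]
force: [0.2, -0.3, -2.1]
opening: 0.0212
```

Run:
```python
from st import *
from m import *
shot('wrist','w3.png'); cr=cal('wrist')
for n,z in(('red_ring',.04),('station',0)):
    print(n,[(np.round(r['uv']),ray('wrist',r['uv'],z,cr).round(4)[:2],round(r['conf'],2)) for r in nets.spot_point('wrist',n)])
```

```text
6.83 [0.4569 0.2546 0.1283] tooly ang -0.33 z [-0.001  0.    -1.   ] F [ 0.2 -0.3 -2.1] open 0.0212 q [-0.18  0.4  -0.51  1.98  0.27  0.82 -0.84]
red_ring [(array([378., 187.]), array([0.5015, 0.2666]), 0.65)]
station [(array([373., 176.]), array([0.5041, 0.2672]), 0.86)]
```

View pics/w3.png

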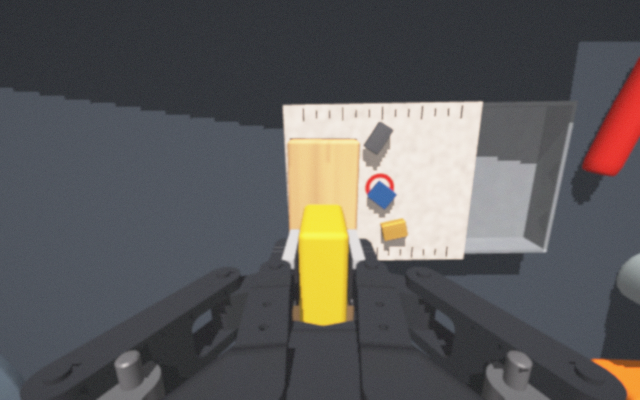

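Call:
{"api": "step_arm", "payload": {
  "deltas": [
    [0,[-1.5,1.6,-1],0],
    [0,[0,0,-2],0],
    [0,[0,0,-1.5],0],
    [0,[0,0,-0.2],0],
    [0,[0,0,0],0]
  ]
}}

```text
time_s: 7.4
position: [0.4439, 0.2675, 0.0808]
orientation: [-0.0, 0.712, 0.702, -0.001]
force: [-0.2, -0.1, -2.0]
opening: 0.0214
```

```bash
python3 st.py
```

```text
7.4 [0.4439 0.2675 0.0808] tooly ang -0.76 z [-0.001 -0.001 -1.   ] F [-0.2 -0.1 -2. ] open 0.0214 q [-0.24  0.47 -0.48  2.03  0.32  0.72 -0.94]
```

Call:
{"api": "step_arm", "payload": {
  "deltas": [
    [0,[0,0.3,-0.15],0.005],
    [0,[0,0,-0.1],0],
    [0,[0,0,0],0]
  ]
}}

```text
time_s: 7.65
position: [0.4443, 0.2721, 0.0796]
orientation: [0.0, 0.709, 0.705, 0.001]
force: [0.9, 0.2, -1.4]
opening: 0.021
```

Call:
{"api": "step_arm", "payload": {
  "deltas": [
    [0,[0.5,0,-0.1],0],
    [0,[1.0,0,0],0],
    [0,[1.2,0,0],0],
    [0,[1.2,0,0],0],
    [0,[1.2,0,0],0]
  ]
}}

```text
time_s: 8.07
position: [0.4926, 0.2731, 0.0795]
orientation: [-0.001, 0.709, 0.705, -0.001]
force: [-7.8, 0.4, 11.8]
opening: 0.0211
```

```bash
python3 st.py
```

```text
8.07 [0.4926 0.2731 0.0795] tooly ang -0.28 z [-0.003 -0.    -1.   ] F [-7.8  0.4 11.8] open 0.0211 q [-0.22  0.53 -0.47  1.92  0.33  0.77 -0.88]
```

Call:
{"api": "step_arm", "payload": {
  "deltas": [
    [0,[1.3,-0.1,0.03],0],
    [0,[1.3,-0.1,0.02],0],
    [0,[1.3,0,0],0],
    [0,[1.3,0,0],0],
    [0,[1.3,0,0],0]
  ]
}}

```text
time_s: 8.48
position: [0.5588, 0.2705, 0.0795]
orientation: [-0.001, 0.709, 0.705, -0.001]
force: [-4.5, 0.5, 4.5]
opening: 0.0212
```

Call:
{"api": "step_arm", "payload": {
  "deltas": [
    [0,[1.2,0,0],0],
    [0,[0.6,0,0],0],
    [0,[0,0,0],0]
  ]
}}

```text
time_s: 8.73
position: [0.579, 0.27, 0.0794]
orientation: [0.0, 0.71, 0.705, 0.001]
force: [0.3, -0.2, 3.4]
opening: 0.0212
```

Run:
```python
from st import *
shot('top','t3.png',(150,130,250,250),4)
```

```text
8.73 [0.579  0.27   0.0794] tooly ang -0.42 z [ 0.002  0.001 -1.   ] F [ 0.3 -0.2  3.4] open 0.0212 q [-0.18  0.62 -0.45  1.74  0.34  0.85 -0.8 ]
```

Call:
{"api": "step_arm", "payload": {
  "deltas": [
    [0,[0,0,1.5],0],
    [0,[0,0,3],0],
    [0,[0,-2,1.5],0],
    [0,[0.7,-3.7,0],0],
    [0,[0.7,-3.7,0],0]
  ]
}}

```text
time_s: 9.2
position: [0.5912, 0.177, 0.1397]
orientation: [0.0, 0.708, 0.707, 0.001]
force: [0.5, -0.9, -1.4]
opening: 0.021
```

Call:
{"api": "step_arm", "payload": {
  "deltas": [
    [0,[0.7,-3.7,0],0],
    [0,[0.7,-3.7,0],0],
    [0,[0.7,-3.7,0],0],
    [0,[0.7,-3.7,0],0],
    [0,[0.7,-3.2,0],0]
  ]
}}

```text
time_s: 9.62
position: [0.6258, -0.0076, 0.1379]
orientation: [0.0, 0.71, 0.704, -0.001]
force: [1.2, 0.7, -2.1]
opening: 0.0214
```

Call:
{"api": "step_arm", "payload": {
  "deltas": [
    [0,[0,0,-2],0],
    [0,[0,0,-3],0],
    [0,[0,0,-2.5],0],
    [0,[0,0,-1.5],0],
    [0,[0,0,-0.3],0]
  ]
}}

```text
time_s: 10.03
position: [0.6233, -0.0047, 0.0416]
orientation: [-0.002, 0.709, 0.705, -0.003]
force: [-0.3, -0.3, -2.1]
opening: 0.0211
```

Run:
```python
from st import *
shot('top','t3.png',(150,130,330,265),4)
```

```text
10.03 [ 0.6233 -0.0047  0.0416] tooly ang -0.33 z [-0.007 -0.    -1.   ] F [-0.3 -0.3 -2.1] open 0.0211 q [ 0.23  0.65 -0.4   1.8   0.35  0.77 -0.36]
```

View pics/t3.png

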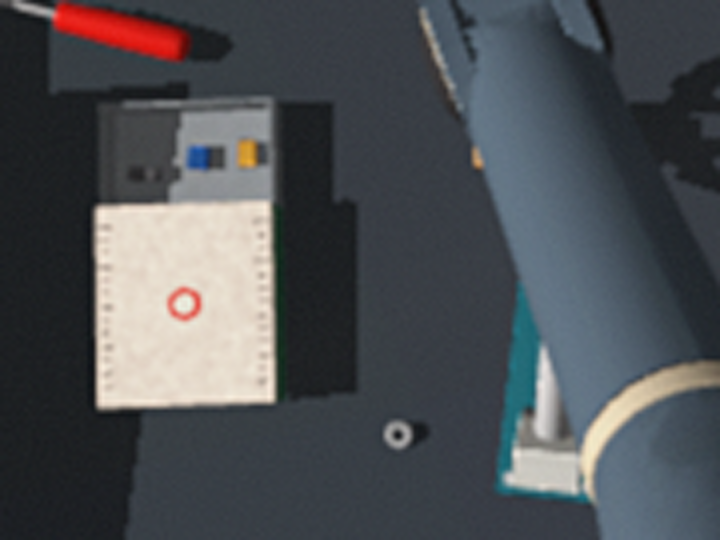

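Call:
{"api": "step_arm", "payload": {
  "deltas": [
    [0,[0,0,-0.2],0],
    [0,[0,0,-0.05],0],
    [0.6,[0,0,0],0],
    [0.6,[0,0,0],0],
    [0.6,[0,0,0],0]
  ]
}}

```text
time_s: 10.5
position: [0.6274, -0.004, 0.0442]
orientation: [0.001, 0.709, 0.705, 0.001]
force: [-0.5, 0.3, 0.2]
opening: 0.0516
```

Call:
{"api": "step_arm", "payload": {
  "deltas": [
    [0.6,[0,0,1],0],
    [0.6,[0,0,3],0],
    [0.6,[0,0,4],0],
    [0.7,[-1,-1,4],-0.12],
    [0.7,[-1,-2,4],-0.12]
  ]
}}

```text
time_s: 10.92
position: [0.6078, -0.0291, 0.2019]
orientation: [-0.0, 0.789, 0.615, 0.002]
force: [1.5, 0.0, 0.7]
opening: 0.0597
```

Run:
```python
from st import *
shot('wrist','w4.png'); cr=cal('wrist')
print('ring',ray('top',(196,205.75),.04))
for n,z in(('guide_tube',.115),('scraper',0),('fixture',0)):
    print(n,[(np.round(r['uv']),ray('wrist',r['uv'],z,cr).round(4)[:2],round(r['conf'],2)) for r in nets.spot_point('wrist',n)])
```

```text
10.92 [ 0.6078 -0.0291  0.2019] tooly ang -14.14 z [ 0.002  0.003 -1.   ] F [1.5 0.  0.7] open 0.0597 q [ 0.29  0.43 -0.42  1.72  0.2   1.03 -0.44]
ring [0.50209659 0.26615762 0.04      ]
guide_tube [(array([174., 223.]), array([ 0.4817, -0.022 ]), 0.62), (array([336., 159.]), array([ 0.6295, -0.0043]), 0.38)]
scraper [(array([335., 156.]), array([ 0.6321, -0.0178]), 0.86)]
fixture [(array([189., 194.]), array([ 0.4435, -0.0156]), 0.8)]
```

Call:
{"api": "step_arm", "payload": {
  "deltas": [
    [0.7,[-2,-0.5,2],-0.12],
    [0.7,[-3,-1,2],-0.12],
    [0.7,[-3,-1,2],-0.12],
    [0.7,[-3,-1,2],-0.12],
    [0.7,[-3,-1,2],-0.12]
  ]
}}

```text
time_s: 11.53
position: [0.4655, -0.0766, 0.2977]
orientation: [-0.001, 0.936, 0.353, -0.001]
force: [0.7, -0.3, -0.5]
opening: 0.06
```

Call:
{"api": "step_arm", "payload": {
  "deltas": [
    [0.7,[-1,0,0],-0.12],
    [0.7,[0,0,0],-0.12],
    [0.7,[0,0,0],-0.12],
    [0.7,[0,0,0],-0.12],
    [0.7,[0,0,0],0]
  ]
}}

```text
time_s: 11.95
position: [0.4569, -0.0764, 0.2974]
orientation: [-0.0, 0.993, 0.122, -0.001]
force: [-0.7, -0.7, -1.1]
opening: 0.0595
```

Run:
```python
from st import *
from m import *
im=shot('wrist','w5.png'); cr=cal('wrist')
u=proj('wrist',(.482,-.017,.115),cr); print('mouth est',u)
for n,z in(('guide_tube',.115),('scraper',0),('fixture',0)):
    print(n,[(np.round(r['uv'],1),ray('wrist',r['uv'],z,cr).round(4)[:2],round(r['conf'],2)) for r in nets.spot_point('wrist',n)])
for n,z in(('fixture',.012),):
    for r in nets.outline_of('wrist',n): print(n,rect('wrist',r['pixels'],z,cr))
x,y=int(u[0]),int(u[1]); x0,y0=max(0,x-120),max(0,y-70); print(x0,y0)
cv2.imwrite('pics/w5c.png',cv2.resize(im[y0:y0+140,x0:x0+200,::-1],None,fx=4,fy=4,interpolation=cv2.INTER_CUBIC))
```

```text
11.95 [ 0.4569 -0.0764  0.2974] tooly ang -75.97 z [-0.003  0.001 -1.   ] F [-0.7 -0.7 -1.1] open 0.0595 q [ 0.35  0.08 -0.3   1.92  0.03  1.14 -1.28]
mouth est [277.29174969 143.81145555]
guide_tube [(array([275.9, 140.5]), array([ 0.4852, -0.0148]), 0.66)]
scraper [(array([303.7,  31.8]), array([ 0.6252, -0.0056]), 0.74), (array([338.8, 202.8]), array([ 0.4009, -0.1158]), 0.47)]
fixture [(array([280.5, 163.7]), array([ 0.4396, -0.0124]), 0.86)]
fixture (array([ 0.4321, -0.0082]), array([ 4.258000e-01, -8.200000e-03,  8.261540e+01,  1.828513e+02,
        8.290050e+01]), np.float64(172.2), 6288)
fixture (array([0.4007, 0.0026]), array([ 4.069000e-01, -2.100000e-03,  6.006260e+01,  1.435295e+02,
        7.925430e+01]), np.float64(176.6), 2678)
157 73
```

View pics/w5c.png

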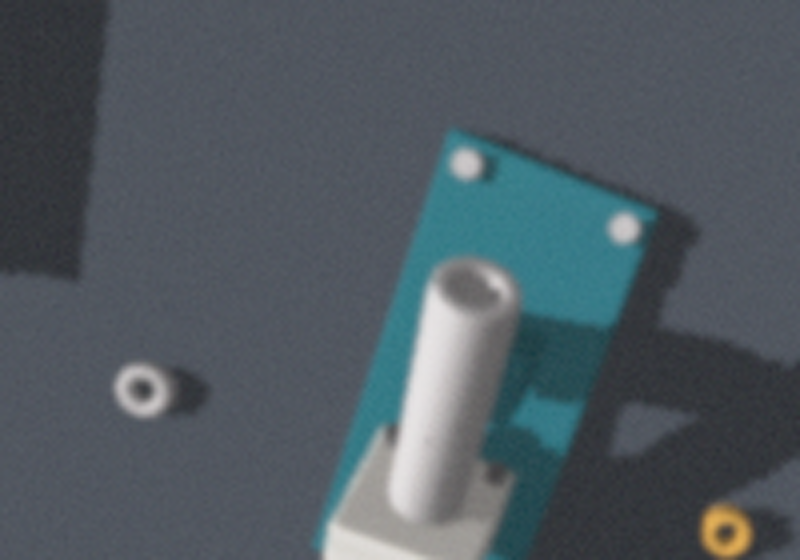

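Run:
```python
from st import *
cr=cal('wrist'); f=lambda x,y,z: ray('wrist',(157+x/4-.4,73+y/4-.4),z,cr)
m=f(474,286,.115);a=f(450,128,.012);b=f(658,212,.012);print(m,a,b,np.linalg.norm(a-b))
d=(a-b)/np.linalg.norm(a-b); print('yaw',np.degrees(np.arctan2(d[1],d[0]))-90, 'mouth from fixture', (a+b)/2-.045*np.array([d[1],-d[0],0]))
# tube side lines in top view: predicted tube far end
for yaw in(-6,-7,-8):
    t=np.radians(yaw); e=m-.1*np.array([np.cos(t)*np.cos(.611),np.sin(t)*np.cos(.611),np.sin(.611)]); p=proj('wrist',e,cr); print(yaw,(p[0]-157+.4)*4,(p[1]-73+.4)*4)
```

```text
12.2 [ 0.4575 -0.0769  0.298 ] tooly ang -75.84 z [-0.001  0.    -1.   ] F [ 0.1  0.5 -1.1] open 0.0597 q [ 0.35  0.08 -0.3   1.92  0.03  1.14 -1.28]
[ 0.48178163 -0.01512682  0.115     ] [0.5213546  0.01894996 0.012     ] [ 0.51129219 -0.05972276  0.012     ] 0.07931361557703039
yaw -7.288681988226003 mouth from fixture [ 0.47168701 -0.01467731  0.012     ]
-6 429.8125325004927 497.5708135075125
-7 425.855167639431 496.1643921500055
-8 421.91729511776146 494.6919510146038
```

Call:
{"api": "step_arm", "payload": {
  "deltas": [
    [0.8,[0.86,-3.5,-1],0],
    [0.8,[0.86,-3.7,-1.5],0],
    [0.8,[0.86,-3.7,-1.5],0],
    [0.8,[0.86,-3.7,-1.5],0],
    [0.8,[0.86,-3.7,-1.5],0]
  ]
}}

```text
time_s: 12.62
position: [0.5008, -0.2618, 0.2277]
orientation: [0.0, 0.992, 0.123, 0.0]
force: [0.6, 0.5, 0.7]
opening: 0.0683
```

Call:
{"api": "step_arm", "payload": {
  "deltas": [
    [0.8,[0.86,-3.7,-1.5],0],
    [0.8,[0,0,-1],0],
    [0.8,[0,0,0],0]
  ]
}}

```text
time_s: 12.87
position: [0.5073, -0.299, 0.2002]
orientation: [-0.001, 0.993, 0.12, -0.003]
force: [0.0, 0.4, 0.0]
opening: 0.0681
```

Run:
```python
from st import *
from m import *
cr=cal('wrist');im=viewer.read_camera('wrist');H=hsv(im); h,s_,v=[H[:,:,i].astype(int) for i in range(3)]
red=((h<6)|(h>174))&(s_>180)&(v>110); print(red.sum(), rect('wrist',red,.07,cr))
for n,z in(('gauge_tip',.06),('gauge',.06)):
    print(n,[(np.round(r['uv'],1),ray('wrist',r['uv'],z,cr).round(4)[:2],round(r['conf'],2)) for r in nets.spot_point('wrist',n)])
```

```text
12.87 [ 0.5073 -0.299   0.2002] tooly ang -76.16 z [-0.005  0.002 -1.   ] F [0.  0.4 0. ] open 0.0681 q [ 0.57  0.37 -0.15  1.78  0.06  1.   -0.93]
838 (array([ 0.4973, -0.3022]), array([ 0.5024, -0.3006, 62.3062, 17.0005, 13.8719]), np.float64(-167.5), 747)
gauge_tip [(array([578.1, 205.2]), array([ 0.5499, -0.5543]), 0.71), (array([325.8, 303.3]), array([ 0.3759, -0.3334]), 0.61), (array([350.3, 319.3]), array([ 0.3619, -0.3659]), 0.45)]
gauge [(array([501.2, 221. ]), array([ 0.5154, -0.4855]), 0.88), (array([324.1, 227.8]), array([ 0.4642, -0.3096]), 0.76)]
```

Call:
{"api": "step_arm", "payload": {
  "deltas": [
    [0.8,[0.1,0.1,-3],0],
    [0.8,[0,0,-4],0],
    [0.8,[0,0,-4],0],
    [0.8,[0,0,-3],0],
    [0.8,[0,0,-1],0]
  ]
}}

```text
time_s: 13.43
position: [0.5083, -0.2933, 0.0504]
orientation: [-0.002, 0.992, 0.124, -0.002]
force: [-0.4, -0.1, -0.9]
opening: 0.0687
```

Call:
{"api": "step_arm", "payload": {
  "deltas": [
    [0.8,[0,0,0],0]
  ]
}}

```text
time_s: 13.52
position: [0.5094, -0.2942, 0.0522]
orientation: [-0.001, 0.992, 0.123, -0.001]
force: [-0.1, 0.1, -0.3]
opening: 0.0683
```

```bash
python3 st.py
```

```text
13.52 [ 0.5094 -0.2942  0.0522] tooly ang -75.84 z [-0.003  0.002 -1.   ] F [-0.1  0.1 -0.3] open 0.0683 q [ 0.55  0.56 -0.13  1.89  0.11  0.7  -0.97]
```

Call:
{"api": "step_arm", "payload": {
  "deltas": [
    [0.8,[-0.1,-0.35,-0.3],0],
    [0.8,[0,0,0],0],
    [0.3,[0,0,0],0],
    [0.2,[0,0,0],0],
    [0,[0,0,0],0]
  ],
  "newtons": 25
}}

```text
time_s: 13.93
position: [0.5099, -0.3, 0.0519]
orientation: [0.001, 0.993, 0.122, 0.001]
force: [-0.8, 0.3, -1.6]
opening: 0.0326
```

Call:
{"api": "step_arm", "payload": {
  "deltas": [
    [0,[0,0,0],0],
    [0,[0,0,0],0],
    [0,[0,0,0],0],
    [0,[0,0,0],0],
    [0,[0,0,0],0]
  ]
}}

```text
time_s: 14.35
position: [0.5096, -0.2998, 0.0514]
orientation: [0.0, 0.992, 0.122, 0.0]
force: [-2.2, 0.7, 6.4]
opening: 0.0195
```

```bash
python3 st.py
```

```text
14.35 [ 0.5096 -0.2998  0.0514] tooly ang -75.95 z [ 0.001 -0.001 -1.   ] F [-2.2  0.7  6.4] open 0.0195 q [ 0.56  0.56 -0.13  1.89  0.11  0.7  -0.96]
```

Call:
{"api": "step_arm", "payload": {
  "deltas": [
    [0,[0,0,1],0],
    [0,[0,0,2],0],
    [0,[0,0,3],0],
    [0,[0,0,3],0],
    [0,[0,0,3],0]
  ]
}}

```text
time_s: 14.77
position: [0.5085, -0.2993, 0.1716]
orientation: [-0.0, 0.993, 0.122, -0.001]
force: [0.3, 0.1, -1.1]
opening: 0.0195
```

Call:
{"api": "step_arm", "payload": {
  "deltas": [
    [0,[0,0,2],0],
    [0,[1,2,1],-0.05],
    [0,[1.4,3,0],-0.05],
    [0,[1.4,3,0],-0.05],
    [0,[1.4,3,0],-0.05]
  ]
}}

```text
time_s: 15.18
position: [0.5611, -0.1886, 0.201]
orientation: [-0.0, 1.0, 0.02, 0.0]
force: [0.6, -0.2, -2.5]
opening: 0.0197
```

Call:
{"api": "step_arm", "payload": {
  "deltas": [
    [0,[1.4,3,0],-0.05],
    [0,[1.4,3,0],-0.05],
    [0,[1.4,3,0],-0.04],
    [0,[1.4,3,0],-0.03],
    [0,[1,2,0],0]
  ]
}}

```text
time_s: 15.6
position: [0.6277, -0.0452, 0.2006]
orientation: [-0.001, 0.998, -0.061, -0.0]
force: [-0.9, 0.6, -1.5]
opening: 0.0196
```

Call:
{"api": "step_arm", "payload": {
  "deltas": [
    [0,[0.5,1.5,0],0],
    [0,[0,0,0],0],
    [0,[0,0,0],0]
  ]
}}

```text
time_s: 15.85
position: [0.6318, -0.0338, 0.2003]
orientation: [0.0, 0.998, -0.062, -0.001]
force: [0.7, -0.9, -1.4]
opening: 0.0193
```

Run:
```python
from st import *
cr=cal('wrist');viewer.read_camera('wrist');
g=s['position']-.011*R[:,2]; d=R[:,0]; print('grasp',g,'gauge dir',d)
pt=g-.136*d
for c in('wrist','scene','top'):
    im=viewer.read_camera(c)
    print(c,'pred tip',proj(c,pt),[(np.round(r['uv'],1),round(r['conf'],2)) for r in nets.spot_point(c,'gauge_tip')],'pred org',proj(c,g-.046*d),[(np.round(r['uv'],1),round(r['conf'],2)) for r in nets.spot_point(c,'gauge')])
    if c=='scene': cv2.imwrite('pics/s2.png',cv2.resize(im[130:260,250:410,::-1],None,fx=4,fy=4,interpolation=cv2.INTER_CUBIC))
```

```text
15.85 [ 0.6318 -0.0338  0.2003] tooly ang -97.05 z [-0.001 -0.    -1.   ] F [ 0.7 -0.9 -1.4] open 0.0193 q [ 0.1   0.44 -0.16  1.68  0.08  1.03 -1.77]
grasp [ 0.63178625 -0.03381409  0.21125887] gauge dir [ 0.99243193 -0.12279152 -0.00104946]
wrist pred tip [319.67212422 460.89653823] [] pred org [317.76132343 338.40756823] [(array([323.1, 335.2]), 0.74)]
scene pred tip [337.19385191 187.29744793] [(array([338.4, 189.9]), 0.86), (array([213.2, 126.2]), 0.77), (array([374.3, 370.6]), 0.61)] pred org [310.40575901 203.09584333] [(array([308.2, 203.6]), 0.89), (array([233.9, 135.6]), 0.79), (array([318.8, 119.9]), 0.54)]
top pred tip [288.1147249  201.62454618] [(array([409.7, 253.1]), 0.9), (array([477.2, 182.2]), 0.66)] pred org [291.673428   166.79898581] [(array([405.8, 283.3]), 0.79)]
```

View pics/s2.png

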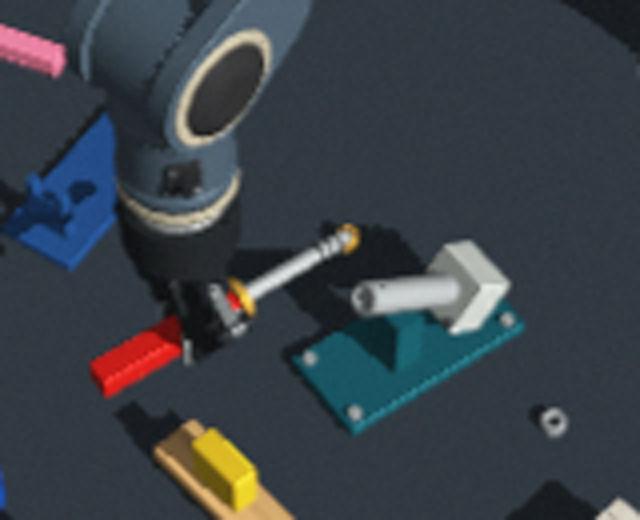

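Run:
```python
from st import *
m=np.array([.482,-.015,.115]); print('mouth',proj('scene',m),[(r['uv'],r['conf']) for r in (viewer.read_camera('scene') is not None and nets.spot_point('scene','guide_tube'))])
g=s['position']+[0,0,.0088]; d=R[:,0]
for p in(0,2,4,6):
    t=np.radians(p); e=d*np.cos(t)+np.array([0,0,np.sin(t)])
    print(p,'tip',proj('scene',g-.136*e),'collar mid',proj('scene',g-.043*e),'rear',proj('scene',g+.07*e))
```

```text
16.35 [ 0.632  -0.0351  0.2006] tooly ang -97.21 z [ 0. -0. -1.] F [ 0.7 -0.1 -1.6] open 0.0194 q [ 0.1   0.44 -0.15  1.68  0.08  1.03 -1.77]
mouth [340.18302525 203.80456682] [([338.7, 202.2], 0.77), ([212.1, 190.1], 0.56)]
0 tip [336.85439132 187.57064296] collar mid [309.13101482 203.80382889] rear [273.74750581 224.52233988]
2 tip [336.7702202  188.56606432] collar mid [309.12941895 204.11112675] rear [273.69525992 224.03913858]
4 tip [336.63857392 189.58282053] collar mid [309.1118942  204.42682044] rear [273.67044579 223.53892776]
6 tip [336.45999377 190.6196313 ] collar mid [309.07850465 204.7505163 ] rear [273.6732217  223.02227572]
```

Call:
{"api": "step_arm", "payload": {
  "deltas": [
    [0,[0,0,-2],0],
    [0,[0,0,-3],0],
    [0,[0,0,-2],0],
    [0,[0,0,-1.2],0],
    [0,[0,0,0],0]
  ]
}}

```text
time_s: 16.87
position: [0.6302, -0.0346, 0.1156]
orientation: [0.0, 0.998, -0.062, -0.003]
force: [-1.0, 0.2, -1.1]
opening: 0.0195
```

Call:
{"api": "step_arm", "payload": {
  "deltas": [
    [0,[0,0,0],0],
    [0,[0,0,0],0]
  ]
}}

```text
time_s: 17.03
position: [0.6333, -0.0346, 0.12]
orientation: [-0.0, 0.998, -0.063, 0.001]
force: [-0.0, -0.4, -1.9]
opening: 0.0194
```

Run:
```python
from st import *
ims=[viewer.read_camera('scene').astype(float) for _ in range(6)]; im=np.mean(ims,0).astype(np.uint8)
a=cv2.resize(im[160:235,270:370,::-1],None,fx=8,fy=8,interpolation=cv2.INTER_CUBIC)
cv2.imwrite('pics/s3.png',a)
g=s['position']+[0,0,.0088]; d=R[:,0]
for p in(0,2,4,6):
    t=np.radians(p); e=d*np.cos(t)+np.array([0,0,np.sin(t)])
    f=lambda q:np.round((proj('scene',q)-[270,160]+.5)*8)
    print(p,'tip',f(g-.136*e),'collar',f(g-.043*e),'rear',f(g+.07*e),'mouth',f([.482,-.015,.115]))
```

```text
17.03 [ 0.6333 -0.0346  0.12  ] tooly ang -97.17 z [ 0.003 -0.    -1.   ] F [-0.  -0.4 -1.9] open 0.0194 q [ 0.1   0.53 -0.15  1.74  0.1   0.88 -1.79]
0 tip [529. 355.] collar [318. 482.] rear [ 49. 642.] mouth [565. 354.]
2 tip [529. 363.] collar [318. 484.] rear [ 48. 639.] mouth [565. 354.]
4 tip [528. 370.] collar [318. 486.] rear [ 48. 635.] mouth [565. 354.]
6 tip [526. 378.] collar [318. 488.] rear [ 48. 632.] mouth [565. 354.]
```

View pics/s3.png

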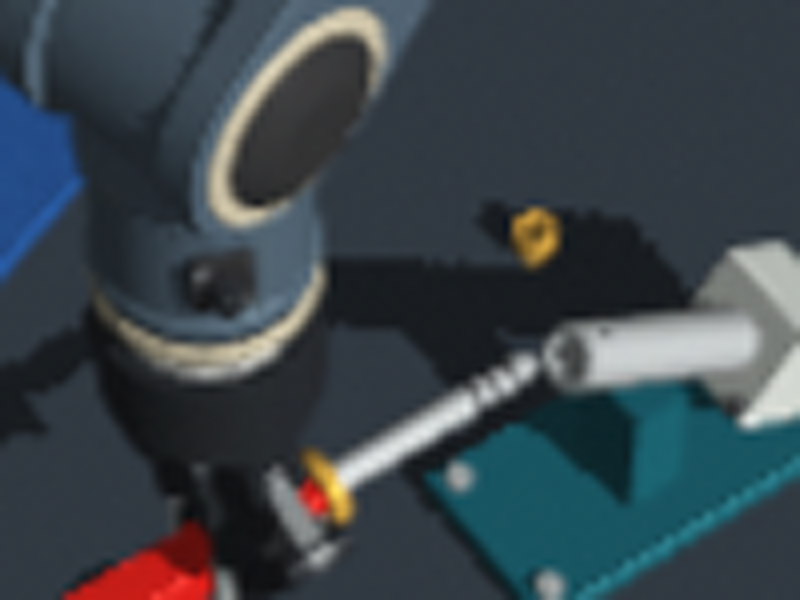

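Call:
{"api": "step_arm", "payload": {
  "deltas": [
    [0,[0,0,-1],0],
    [0,[0,0,-0.3],0],
    [0,[0,0,0],0],
    [0,[0,0,0],0]
  ]
}}

```text
time_s: 17.67
position: [0.6317, -0.0346, 0.1048]
orientation: [0.0, 0.998, -0.063, -0.001]
force: [0.6, -0.3, -1.7]
opening: 0.0198
```

```bash
cat > ip.py <<'E'
from st import *
m=np.array([.482,-.015,.115]); u=np.array([np.cos(-.1257),np.sin(-.1257),0]); w=np.array([-u[1],u[0],0])
g=np.array(s['position'])+[0,0,.0088]-m
print('grasp rel mouth mm: out %.1f lat %.1f up %.1f'%tuple(1000*np.array([g@u,g@w,g[2]])),'yaw err',np.degrees(np.arctan2(R[1,0],R[0,0])).round(2)+7.2,'Fout %.1f lat %.1f'%(s['force']@u,s['force']@w))
E
python3 ip.py
```

```text
17.67 [ 0.6317 -0.0346  0.1048] tooly ang -97.17 z [-0.001 -0.    -1.   ] F [ 0.6 -0.3 -1.7] open 0.0198 q [ 0.09  0.54 -0.15  1.76  0.1   0.85 -1.79]
grasp rel mouth mm: out 151.0 lat -0.7 up -1.4 yaw err 0.03000000000000025 Fout 0.7 lat -0.2
```

Call:
{"api": "step_arm", "payload": {
  "deltas": [
    [0,[0,0.07,0.3],0],
    [0,[-0.5,0.06,0],0],
    [0,[-0.5,0.06,0],0],
    [0,[-0.3,0.04,0],0],
    [0,[0,0,0],0]
  ]
}}

```text
time_s: 18.08
position: [0.6181, -0.0322, 0.1087]
orientation: [0.0, 0.998, -0.062, -0.0]
force: [-0.3, 0.9, -1.7]
opening: 0.0197
```

```bash
python3 ip.py
```

```text
18.08 [ 0.6181 -0.0322  0.1087] tooly ang -97.16 z [-0.001 -0.    -1.   ] F [-0.3  0.9 -1.7] open 0.0197 q [ 0.09  0.52 -0.15  1.79  0.1   0.84 -1.8 ]
grasp rel mouth mm: out 137.2 lat 0.0 up 2.5 yaw err 0.040000000000000036 Fout -0.4 lat 0.8
```

Call:
{"api": "step_arm", "payload": {
  "deltas": [
    [0,[-0.2,0.03,0],0],
    [0,[-0.2,0.03,0],0],
    [0,[0,0,0],0]
  ]
}}

```text
time_s: 18.33
position: [0.6147, -0.0317, 0.1086]
orientation: [0.0, 0.998, -0.063, -0.0]
force: [-0.1, -0.5, -1.4]
opening: 0.0195
```

```bash
python3 ip.py
```

```text
18.33 [ 0.6147 -0.0317  0.1086] tooly ang -97.17 z [-0. -0. -1.] F [-0.1 -0.5 -1.4] open 0.0195 q [ 0.09  0.51 -0.15  1.8   0.1   0.84 -1.8 ]
grasp rel mouth mm: out 133.8 lat 0.1 up 2.4 yaw err 0.03000000000000025 Fout -0.1 lat -0.5
```

Call:
{"api": "step_arm", "payload": {
  "deltas": [
    [0,[-0.2,0.03,0],0],
    [0,[-0.2,0.03,0],0],
    [0,[-0.1,0,0],0],
    [0,[0,0,0],0]
  ]
}}

```text
time_s: 18.67
position: [0.6103, -0.0311, 0.1086]
orientation: [-0.0, 0.998, -0.063, 0.0]
force: [0.3, 0.5, -2.3]
opening: 0.0194
```

Run:
```python
from ip import *
im=np.mean([viewer.read_camera('scene').astype(float) for _ in range(3)],0).astype(np.uint8)
cv2.imwrite('pics/s4.png',cv2.resize(im[180:230,300:370,::-1],None,fx=8,fy=8,interpolation=cv2.INTER_CUBIC))
```

```text
18.67 [ 0.6103 -0.0311  0.1086] tooly ang -97.18 z [ 0.001 -0.    -1.   ] F [ 0.3  0.5 -2.3] open 0.0194 q [ 0.09  0.51 -0.15  1.81  0.1   0.83 -1.8 ]
grasp rel mouth mm: out 129.3 lat 0.1 up 2.4 yaw err 0.020000000000000462 Fout 0.2 lat 0.5
```

View pics/s4.png

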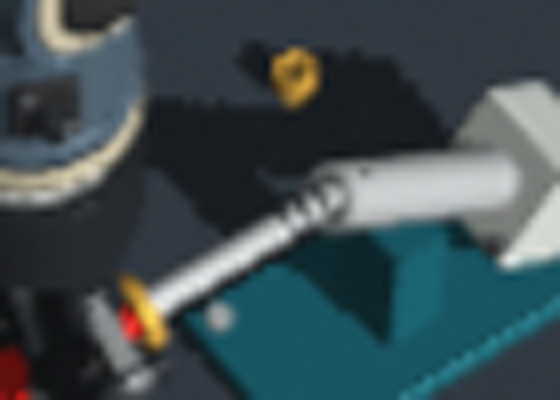

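Call:
{"api": "step_arm", "payload": {
  "deltas": [
    [0,[0,0,0.4],0],
    [0,[0,0,0.5],0],
    [0,[-0.05,0,0.5],0],
    [0,[-0.05,0,0.5],0],
    [0,[0,0,0],0]
  ]
}}

```text
time_s: 19.23
position: [0.6096, -0.0311, 0.129]
orientation: [0.0, 0.998, -0.063, 0.001]
force: [0.3, -0.6, -1.9]
opening: 0.0193
```

```bash
python3 ip.py
```

```text
19.23 [ 0.6096 -0.0311  0.129 ] tooly ang -97.17 z [ 0.002 -0.    -1.   ] F [ 0.3 -0.6 -1.9] open 0.0193 q [ 0.1   0.48 -0.15  1.8   0.09  0.87 -1.8 ]
grasp rel mouth mm: out 128.7 lat -0.0 up 22.8 yaw err 0.03000000000000025 Fout 0.4 lat -0.5
```

```bash
cat > pit.py <<'E'
from ip import *
from m import hsv,near
def meas():
    im=np.mean([viewer.read_camera('scene').astype(float) for _ in range(2)],0).astype(np.uint8);H=hsv(im).astype(int)
    P=np.array(s['position'])+[0,0,.0088]; d=R[:,0]; off=np.array([.75,.75])
    f=lambda x,t:proj('scene',P+(x-.046)*(d*np.cos(t)+np.array([0,0,np.sin(t)])))+off
    br=(H[:,:,0]>12)&(H[:,:,0]<30)&(H[:,:,1]>140)&near('scene',P-.046*d,16)
    rd=((H[:,:,0]<6)|(H[:,:,0]>174))&(H[:,:,1]>150)&(H[:,:,2]>60)&near('scene',P+.04*d,30)
    c=lambda m:np.array(np.where(m)[::-1]).mean(1).round(1)
    print('brass',c(br),br.sum(),'red',c(rd),rd.sum(),'tip net',[(np.round(r['uv'],1),round(r['conf'],2)) for r in nets.spot_point('scene','gauge_tip')][:2],'org',[(np.round(r['uv'],1)) for r in nets.spot_point('scene','gauge')][:1])
    ys,xs=np.where(rd); print('red left end', xs.min(), ys[xs<=xs.min()+2].mean())
    for p in(-5,0,5,10,15,20,25,30,35,40): t=np.radians(p);print(p,'tip',f(-.09,t).round(1),'collar',f(.003,t).round(1),'rear',f(.116,t).round(1))
    return im
if __name__=='__main__': meas()
E
python3 pit.py
```

```text
19.23 [ 0.6096 -0.0311  0.129 ] tooly ang -97.17 z [ 0.002 -0.    -1.   ] F [ 0.3 -0.6 -1.9] open 0.0193 q [ 0.1   0.48 -0.15  1.8   0.09  0.87 -1.8 ]
grasp rel mouth mm: out 128.7 lat -0.0 up 22.8 yaw err 0.03000000000000025 Fout 0.4 lat -0.5
brass [317.8 215.6] 16 red [292.9 228.1] 217 tip net [(array([344.1, 206.3]), 0.76), (array([209.7, 125.6]), 0.73)] org [array([232.4, 133.4])]
red left end 282 231.2
-5 tip [343.3 196.9] collar [316.9 214.1] rear [283.7 235.7]
0 tip [343.3 199.1] collar [317.  214.7] rear [283.5 234.7]
5 tip [342.9 201.4] collar [316.9 215.5] rear [283.5 233.6]
10 tip [342.3 203.9] collar [316.8 216.2] rear [283.6 232.3]
15 tip [341.5 206.4] collar [316.6 217.1] rear [283.9 231. ]
20 tip [340.4 209.1] collar [316.2 217.9] rear [284.3 229.6]
25 tip [339.  211.8] collar [315.8 218.8] rear [284.9 228.1]
30 tip [337.4 214.5] collar [315.3 219.7] rear [285.7 226.6]
35 tip [335.6 217.3] collar [314.8 220.6] rear [286.6 225. ]
40 tip [333.5 220.1] collar [314.1 221.5] rear [287.7 223.4]
```

Call:
{"api": "step_arm", "payload": {
  "deltas": [
    [0,[-0.12,0.02,0.5],0],
    [0,[-0.15,0.02,0.5],0],
    [0,[-0.17,0.02,0.5],0],
    [0,[-0.2,0.02,0.5],0],
    [0,[0,0,0],0]
  ]
}}

```text
time_s: 19.85
position: [0.6034, -0.0304, 0.1492]
orientation: [0.0, 0.998, -0.063, 0.001]
force: [1.3, -0.4, -1.9]
opening: 0.0193
```

```bash
python3 pit.py
```

```text
19.85 [ 0.6034 -0.0304  0.1492] tooly ang -97.17 z [ 0.003 -0.    -1.   ] F [ 1.3 -0.4 -1.9] open 0.0193 q [ 0.1   0.45 -0.16  1.8   0.09  0.9  -1.79]
grasp rel mouth mm: out 122.4 lat -0.0 up 43.0 yaw err 0.03000000000000025 Fout 1.3 lat -0.2
brass [319.1 211.1] 11 red [294.1 222.1] 213 tip net [(array([212.6, 125.9]), 0.9), (array([341.9, 204.4]), 0.54)] org [array([316.5, 212.8])]
red left end 283 224.2941176470588
-5 tip [345.4 191.9] collar [318.8 209.2] rear [285.2 230.9]
0 tip [345.3 194.1] collar [318.8 209.8] rear [285.  229.9]
5 tip [345.  196.5] collar [318.8 210.6] rear [285.  228.7]
10 tip [344.4 199. ] collar [318.6 211.4] rear [285.1 227.4]
15 tip [343.5 201.7] collar [318.4 212.2] rear [285.4 226.1]
20 tip [342.3 204.4] collar [318.1 213.1] rear [285.9 224.6]
25 tip [341.  207.1] collar [317.6 214. ] rear [286.5 223.1]
30 tip [339.3 209.9] collar [317.1 214.9] rear [287.3 221.6]
35 tip [337.5 212.8] collar [316.6 215.8] rear [288.2 220. ]
40 tip [335.4 215.6] collar [315.9 216.8] rear [289.3 218.3]
```

Call:
{"api": "step_arm", "payload": {
  "deltas": [
    [0,[-0.2,0.03,0.45],0],
    [0,[-0.2,0.03,0.45],0],
    [0,[-0.2,0.03,0.45],0],
    [0,[-0.22,0.03,0.45],0],
    [0,[-0.22,0.03,0.45],0]
  ]
}}

```text
time_s: 20.47
position: [0.5921, -0.0289, 0.1706]
orientation: [0.0, 0.998, -0.063, 0.0]
force: [1.3, -0.9, -2.3]
opening: 0.0197
```

Call:
{"api": "step_arm", "payload": {
  "deltas": [
    [0,[-0.27,0.03,0.4],0],
    [0,[-0.28,0.03,0.4],0],
    [0,[-0.1,0.01,0.1],0],
    [0,[0,0,0],0]
  ]
}}

```text
time_s: 20.8
position: [0.5862, -0.0282, 0.1799]
orientation: [0.0, 0.998, -0.063, 0.001]
force: [2.4, -0.5, -2.1]
opening: 0.0197
```

```bash
python3 pit.py
```

```text
20.8 [ 0.5862 -0.0282  0.1799] tooly ang -97.17 z [ 0.002 -0.    -1.   ] F [ 2.4 -0.5 -2.1] open 0.0197 q [ 0.1   0.39 -0.16  1.81  0.08  0.95 -1.79]
grasp rel mouth mm: out 105.0 lat 0.0 up 73.7 yaw err 0.03000000000000025 Fout 2.4 lat -0.2
brass [335.4 189.8] 15 red [299.6 210.8] 203 tip net [(array([319.8, 204.6]), 0.72), (array([345., 205.]), 0.67)] org [array([321.5, 204.5])]
red left end 289 211.58823529411765
-5 tip [350.9 182.7] collar [324.  200.1] rear [290.  222.1]
0 tip [350.8 185.1] collar [324.  200.8] rear [289.9 221. ]
5 tip [350.4 187.6] collar [323.9 201.6] rear [289.8 219.7]
10 tip [349.7 190.2] collar [323.8 202.4] rear [290.  218.4]
15 tip [348.8 192.9] collar [323.5 203.3] rear [290.3 217. ]
20 tip [347.6 195.7] collar [323.2 204.2] rear [290.8 215.5]
25 tip [346.2 198.5] collar [322.7 205.1] rear [291.4 214. ]
30 tip [344.5 201.4] collar [322.2 206.1] rear [292.2 212.3]
35 tip [342.6 204.3] collar [321.6 207. ] rear [293.2 210.7]
40 tip [340.5 207.3] collar [321. 208.] rear [294.3 209. ]
```

Call:
{"api": "step_arm", "payload": {
  "deltas": [
    [0,[-0.41,0.05,-0.26],0],
    [0,[-0.41,0.05,-0.28],0],
    [0,[-0.41,0.05,-0.28],0],
    [0,[-0.41,0.05,-0.28],0],
    [0,[0,0,0],0]
  ]
}}

```text
time_s: 21.42
position: [0.5674, -0.0259, 0.1669]
orientation: [0.0, 0.998, -0.062, -0.002]
force: [-0.1, -0.9, -4.3]
opening: 0.02
```

```bash
python3 pit.py
```

```text
21.42 [ 0.5674 -0.0259  0.1669] tooly ang -97.16 z [-0.004  0.    -1.   ] F [-0.1 -0.9 -4.3] open 0.02 q [ 0.1   0.38 -0.17  1.86  0.08  0.91 -1.8 ]
grasp rel mouth mm: out 86.1 lat -0.1 up 60.7 yaw err 0.040000000000000036 Fout 0.1 lat -0.9
brass [336.5 188.9] 32 red [305.6 209.9] 197 tip net [(array([211.3, 125.8]), 0.75), (array([340.1, 201.8]), 0.56)] org [array([232.9, 135.5])]
red left end 295 210.66666666666666
-5 tip [355.9 182.1] collar [329.4 199.4] rear [296.  221.2]
0 tip [355.8 184.4] collar [329.4 200.1] rear [295.9 220.1]
5 tip [355.4 186.9] collar [329.3 200.9] rear [295.9 218.8]
10 tip [354.7 189.5] collar [329.2 201.7] rear [296.  217.5]
15 tip [353.7 192.2] collar [328.9 202.5] rear [296.4 216.1]
20 tip [352.5 194.9] collar [328.6 203.4] rear [296.8 214.7]
25 tip [351.1 197.8] collar [328.1 204.3] rear [297.5 213.1]
30 tip [349.4 200.6] collar [327.6 205.3] rear [298.3 211.5]
35 tip [347.5 203.5] collar [327.  206.2] rear [299.3 209.9]
40 tip [345.4 206.4] collar [326.3 207.2] rear [300.4 208.2]
```

Call:
{"api": "step_arm", "payload": {
  "deltas": [
    [0,[-0.48,0.06,-0.35],0],
    [0,[-0.49,0.06,-0.35],0],
    [0,[-0.49,0.06,-0.35],0],
    [0,[-0.49,0.06,-0.35],0],
    [0,[-0.49,0.06,-0.35],0]
  ]
}}

```text
time_s: 22.03
position: [0.5442, -0.023, 0.1502]
orientation: [0.0, 0.998, -0.063, -0.0]
force: [0.1, 0.9, -2.4]
opening: 0.0193
```

```bash
python3 ip.py
```

```text
22.03 [ 0.5442 -0.023   0.1502] tooly ang -97.17 z [-0. -0. -1.] F [ 0.1  0.9 -2.4] open 0.0193 q [ 0.1   0.36 -0.17  1.93  0.08  0.85 -1.81]
grasp rel mouth mm: out 62.7 lat -0.1 up 44.0 yaw err 0.03000000000000025 Fout -0.0 lat 0.9
```

Call:
{"api": "step_arm", "payload": {
  "deltas": [
    [0,[-0.49,0.06,-0.34],0],
    [0,[-0.49,0.06,-0.34],0],
    [0,[-0.49,0.06,-0.34],0],
    [0,[-0.41,0.05,-0.28],0],
    [0,[0,0,0],0]
  ]
}}

```text
time_s: 22.45
position: [0.525, -0.0208, 0.1368]
orientation: [0.0, 0.998, -0.062, -0.001]
force: [0.8, -0.2, -2.5]
opening: 0.0197
```

```bash
python3 ip.py
```

```text
22.45 [ 0.525  -0.0208  0.1368] tooly ang -97.16 z [-0.002 -0.    -1.   ] F [ 0.8 -0.2 -2.5] open 0.0197 q [ 0.1   0.35 -0.17  1.98  0.08  0.81 -1.81]
grasp rel mouth mm: out 43.4 lat -0.3 up 30.6 yaw err 0.040000000000000036 Fout 0.8 lat -0.1
```

Call:
{"api": "step_arm", "payload": {
  "deltas": [
    [0,[-0.16,0.02,-0.11],0],
    [0,[-0.16,0.02,-0.11],0],
    [0,[0,0,0],0]
  ]
}}

```text
time_s: 22.7
position: [0.5229, -0.0204, 0.1353]
orientation: [0.0, 0.998, -0.063, -0.0]
force: [-0.5, 0.0, -1.5]
opening: 0.0195
```

```bash
python3 ip.py
```

```text
22.7 [ 0.5229 -0.0204  0.1353] tooly ang -97.18 z [-0. -0. -1.] F [-0.5  0.  -1.5] open 0.0195 q [ 0.1   0.35 -0.17  1.99  0.08  0.8  -1.82]
grasp rel mouth mm: out 41.2 lat -0.2 up 29.1 yaw err 0.020000000000000462 Fout -0.5 lat -0.0
```

Call:
{"api": "step_arm", "payload": {
  "deltas": [
    [0,[-0.16,0.02,-0.11],0],
    [0,[-0.16,0.02,-0.11],0],
    [0,[0,0,0],0]
  ]
}}

```text
time_s: 22.95
position: [0.5195, -0.02, 0.1329]
orientation: [0.0, 0.998, -0.063, -0.0]
force: [0.4, -1.0, -2.2]
opening: 0.0194
```

Call:
{"api": "step_arm", "payload": {
  "deltas": [
    [0,[-0.12,0.01,-0.09],0],
    [0,[0,0,0],0]
  ]
}}

```text
time_s: 23.12
position: [0.5184, -0.0199, 0.1321]
orientation: [0.0, 0.998, -0.063, -0.0]
force: [0.6, -1.1, -2.5]
opening: 0.0193
```

```bash
python3 ip.py
```

```text
23.12 [ 0.5184 -0.0199  0.1321] tooly ang -97.18 z [-0. -0. -1.] F [ 0.6 -1.1 -2.5] open 0.0193 q [ 0.1   0.35 -0.17  2.    0.08  0.79 -1.82]
grasp rel mouth mm: out 36.8 lat -0.3 up 25.9 yaw err 0.020000000000000462 Fout 0.7 lat -1.0
```

Call:
{"api": "step_arm", "payload": {
  "deltas": [
    [0,[-0.12,0.02,-0.09],0],
    [0,[0,0,0],0]
  ]
}}

```text
time_s: 23.28
position: [0.5173, -0.0197, 0.1312]
orientation: [0.0, 0.998, -0.063, -0.0]
force: [-0.4, -0.8, -2.3]
opening: 0.0197
```

Call:
{"api": "step_arm", "payload": {
  "deltas": [
    [0,[-0.12,0.02,-0.09],0],
    [0,[0,0,0],0]
  ]
}}

```text
time_s: 23.45
position: [0.5173, -0.0196, 0.131]
orientation: [0.0, 0.998, -0.063, 0.001]
force: [1.6, -1.3, -0.4]
opening: 0.0191
```

```bash
python3 ip.py
```

```text
23.45 [ 0.5173 -0.0196  0.131 ] tooly ang -97.18 z [ 0.003 -0.    -1.   ] F [ 1.6 -1.3 -0.4] open 0.0191 q [ 0.1   0.35 -0.17  2.01  0.08  0.79 -1.82]
grasp rel mouth mm: out 35.6 lat -0.2 up 24.8 yaw err 0.020000000000000462 Fout 1.7 lat -1.1
```

Call:
{"api": "step_arm", "payload": {
  "deltas": [
    [0,[-0.12,0.02,-0.09],0],
    [0,[0,0,0],0]
  ]
}}

```text
time_s: 23.62
position: [0.5172, -0.0196, 0.1309]
orientation: [0.0, 0.998, -0.063, 0.003]
force: [3.1, -1.5, 3.3]
opening: 0.0195
```

Run:
```python
from ip import *
im=viewer.read_camera('scene')
cv2.imwrite('pics/s5.png',cv2.resize(im[180:230,300:370,::-1],None,fx=8,fy=8,interpolation=cv2.INTER_CUBIC))
```

```text
23.62 [ 0.5172 -0.0196  0.1309] tooly ang -97.18 z [ 0.005 -0.    -1.   ] F [ 3.1 -1.5  3.3] open 0.0195 q [ 0.1   0.35 -0.17  2.01  0.08  0.78 -1.82]
grasp rel mouth mm: out 35.5 lat -0.2 up 24.7 yaw err 0.020000000000000462 Fout 3.3 lat -1.1
```

View pics/s5.png

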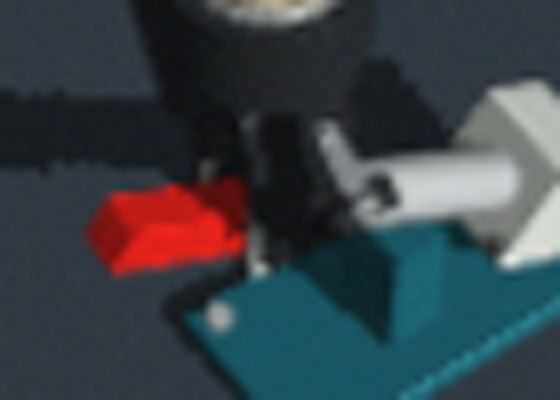

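Run:
```python
from pit import *
im=meas()
# brass-like pixels in all cams around mouth
for c in('scene','wrist','top'):
    i2=viewer.read_camera(c);H=hsv(i2).astype(int); 
    b=(H[:,:,0]>10)&(H[:,:,0]<32)&(H[:,:,1]>120)&(H[:,:,2]>60)&near(c,[.482,-.015,.115],90 if c=='wrist' else 30)
    k,l,st,ce=cv2.connectedComponentsWithStats(b.astype(np.uint8)); print(c,'mouth',proj(c,[.482,-.015,.115]),[(st[i,4],ce[i].round(1)) for i in range(1,k)])
    cr=cal(c); print([(np.round(r['uv'],1),round(r['conf'],2)) for r in nets.spot_point(c,'gauge')][:3],[(np.round(r['uv'],1),round(r['conf'],2)) for r in nets.spot_point(c,'gauge_tip')][:3])
H=hsv(im)
for y in range(194,214,1): print(y,' '.join('%3d/%3d/%3d'%tuple(im[y,x]) for x in range(338,354,2)))
```

```text
23.67 [ 0.5173 -0.0196  0.1309] tooly ang -97.18 z [ 0.005 -0.    -1.   ] F [ 4.6 -1.   3.6] open 0.0195 q [ 0.1   0.35 -0.17  2.01  0.08  0.78 -1.82]
grasp rel mouth mm: out 35.6 lat -0.1 up 24.7 yaw err 0.020000000000000462 Fout 4.7 lat -0.4
brass [nan nan] 0 red [320.9 207.8] 184 tip net [(array([208.2, 130.5]), 0.76), (array([299.7, 133. ]), 0.42)] org [array([233.4, 136.2])]
red left end 311 208.58823529411765
-5 tip [368.8 181.4] collar [343.3 198. ] rear [311.3 218.8]
0 tip [368.5 183.7] collar [343.3 198.7] rear [311.2 217.7]
5 tip [368.1 186.1] collar [343.2 199.4] rear [311.3 216.6]
10 tip [367.3 188.6] collar [343.  200.2] rear [311.5 215.3]
15 tip [366.3 191.2] collar [342.7 201. ] rear [311.8 213.9]
20 tip [365.1 193.9] collar [342.4 201.9] rear [312.4 212.5]
25 tip [363.6 196.6] collar [341.9 202.8] rear [313. 211.]
30 tip [361.9 199.4] collar [341.4 203.7] rear [313.9 209.5]
35 tip [360.  202.2] collar [340.8 204.6] rear [314.8 207.9]
40 tip [358. 205.] collar [340.1 205.5] rear [315.9 206.3]
scene mouth [340.18302525 203.80456682] []
[(array([337.3, 205.8]), 0.63), (a
[... 1893 characters left out ...]
  32/ 34/ 37  36/ 43/ 47  83/103/109  78/108/116  44/ 93/102  37/ 88/100
209  16/ 18/ 19  17/ 18/ 20  20/ 27/ 30  19/ 38/ 44  23/ 60/ 68  26/ 86/100  22/ 84/ 98  26/ 86/100
210  17/ 18/ 21  16/ 26/ 29  16/ 36/ 41  14/ 39/ 44  12/ 42/ 48  22/ 80/ 92  23/ 85/ 97  24/ 85/ 97
211  16/ 26/ 31  16/ 40/ 45  12/ 39/ 44  11/ 39/ 43  13/ 38/ 44  16/ 62/ 70  26/ 86/ 99  25/ 94/108
212  12/ 38/ 42  15/ 43/ 48  13/ 38/ 44  11/ 36/ 43  12/ 38/ 43  15/ 43/ 50  24/ 87/100  25/ 97/112
213  13/ 41/ 47  12/ 41/ 48   9/ 37/ 43  11/ 38/ 44  11/ 37/ 42  11/ 37/ 43  25/ 93/105  25/ 99/112pit.py:9: RuntimeWarning: Mean of empty slice.
  c=lambda m:np.array(np.where(m)[::-1]).mean(1).round(1)
  ret = um.true_divide(
```

Run:
```python
from pit import *
P=lambda c,o,l,up:proj(c,m+(o*u+l*w+np.array([0,0,up]))/1000).round(1)
for l in(10,18,25): print('finger scene',[P('scene',o,l,up) for o,up in((24,5),(46,5),(24,40))])
c,sn=np.cos(.611),np.sin(.611)
def ring(cam,x,r,off=(0,0)):
    return np.array([P(cam,x*c-r*np.sin(a)*sn+off[0],r*np.cos(a),x*sn+r*np.sin(a)*c+off[1]) for a in np.arange(0,6.28,.785)])
for x in(0,3,6): print('collar x',x,'scene',ring('scene',x,15).tolist()); q=ring('wrist',x,15); print('wrist bbox',q.min(0),q.max(0))
i2=viewer.read_camera('wrist');H=hsv(i2).astype(int)
b=(H[:,:,0]>10)&(H[:,:,0]<32)&(H[:,:,1]>120)&(H[:,:,2]>60)&near('wrist',[.482,-.015,.115],90)
ys,xs=np.where(b); print('brass wrist bbox',xs.min(),ys.min(),xs.max(),ys.max())
for y in range(275,330,4): print(y,' '.join('%3d/%3d/%3d'%tuple(i2[y,x]) for x in range(290,360,8)))
```

```text
24.32 [ 0.5173 -0.0196  0.1309] tooly ang -97.19 z [ 0.005 -0.    -1.   ] F [ 4.6 -2.3  5.1] open 0.0198 q [ 0.1   0.35 -0.17  2.01  0.08  0.78 -1.82]
grasp rel mouth mm: out 35.6 lat -0.2 up 24.7 yaw err 0.009999999999999787 Fout 4.9 lat -1.7
finger scene [array([335.7, 209.2]), array([329.5, 212.9]), array([336.1, 202.6])]
finger scene [array([337.3, 211.1]), array([331.1, 214.9]), array([337.7, 204.6])]
finger scene [array([338.7, 212.8]), array([332.6, 216.6]), array([339.2, 206.3])]
collar x 0 scene [[343.3, 207.3], [344.2, 203.7], [342.7, 200.1], [339.8, 198.7], [337.1, 200.3], [336.3, 203.9], [337.7, 207.5], [340.5, 208.9]]
wrist bbox [298.2 268.4] [347.5 317. ]
collar x 3 scene [[342.6, 207.4], [343.5, 203.8], [342.1, 200.2], [339.2, 198.8], [336.5, 200.4], [335.6, 204.0], [337.0, 207.6], [339.9, 209.0]]
wrist bbox [297.8 266.3] [347.8 315.4]
collar x 6 scene [[342.0, 207.5], [342.9, 203.8], [341.4, 200.2], [338.5, 198.9], [335.8, 200.5], [335.0, 204.1], [336.4, 207.7], [339.2, 209.1]]
wrist bbox [297.5 264.1] [348.2 313.6]
brass wrist bbox 300 284 344 314
275  40/ 39/ 41  37
[... 848 characters left out ...]
/ 63  71/ 70/ 70  40/ 41/ 40
307  38/ 36/ 38  91/127/135 238/206/123 159/123/ 64 160/125/ 65 153/119/ 61 140/109/ 60  57/ 80/ 84  42/ 42/ 43
311  43/ 43/ 45 160/162/161 212/210/208 235/192/ 97 183/142/ 72 171/133/ 70 113/102/ 92  60/ 71/ 74  41/ 42/ 46
315  40/ 41/ 44 171/172/169 193/188/188 228/224/221 218/190/150 165/155/145 105/103/105  74/ 74/ 73  37/ 38/ 41
319  46/ 45/ 46 173/172/166 194/192/192 229/226/226 206/203/204 157/154/155 103/101/102 119/117/113  43/ 43/ 46
323  43/ 41/ 47  42/ 42/ 44  88/ 87/ 86 199/194/196 202/196/195 136/133/135  64/ 60/ 61  44/ 44/ 48  41/ 40/ 41
327  44/ 44/ 51  38/ 38/ 41  42/ 41/ 41  47/ 44/ 45  47/ 47/ 50  39/ 41/ 47  44/ 41/ 43  42/ 39/ 41  40/ 34/ 40
```

Call:
{"api": "step_arm", "payload": {
  "deltas": [
    [0,[0.4,-0.05,0.28],0],
    [0,[0.65,-0.08,0.46],0],
    [0,[0.65,-0.08,0.46],0],
    [0,[0.65,-0.08,0.46],0],
    [0,[0.65,-0.08,0.46],0]
  ]
}}

```text
time_s: 24.78
position: [0.5453, -0.023, 0.1508]
orientation: [-0.0, 0.998, -0.063, -0.001]
force: [-0.9, 1.1, -1.4]
opening: 0.0199
```

```bash
python3 ip.py
```

```text
24.78 [ 0.5453 -0.023   0.1508] tooly ang -97.17 z [-0.001  0.    -1.   ] F [-0.9  1.1 -1.4] open 0.0199 q [ 0.1   0.36 -0.17  1.93  0.08  0.86 -1.81]
grasp rel mouth mm: out 63.8 lat 0.0 up 44.6 yaw err 0.03000000000000025 Fout -1.1 lat 1.0
```

Call:
{"api": "step_arm", "payload": {
  "deltas": [
    [0,[0.65,-0.08,0.46],0],
    [0,[0.65,-0.08,0.46],0],
    [0,[0.65,-0.08,0.46],0],
    [0,[0.65,-0.08,0.46],0],
    [0,[0,0,0],0]
  ]
}}

```text
time_s: 25.2
position: [0.5732, -0.0264, 0.1704]
orientation: [-0.0, 0.998, -0.063, 0.002]
force: [0.4, -0.4, -1.8]
opening: 0.0197
```

```bash
python3 pit.py
```

```text
25.2 [ 0.5732 -0.0264  0.1704] tooly ang -97.19 z [ 0.003  0.    -1.   ] F [ 0.4 -0.4 -1.8] open 0.0197 q [ 0.1   0.38 -0.16  1.85  0.08  0.92 -1.79]
grasp rel mouth mm: out 91.9 lat 0.2 up 64.2 yaw err 0.009999999999999787 Fout 0.4 lat -0.3
brass [336.2 189.1] 28 red [304.  210.2] 200 tip net [(array([345. , 207.8]), 0.73), (array([208.3, 124. ]), 0.58)] org [array([325.3, 205.9])]
red left end 293 211.0
-5 tip [354.4 182.6] collar [327.8 199.8] rear [294.2 221.5]
0 tip [354.3 184.9] collar [327.8 200.5] rear [294.1 220.4]
5 tip [353.9 187.4] collar [327.7 201.3] rear [294.  219.2]
10 tip [353.2 190. ] collar [327.6 202.1] rear [294.2 217.9]
15 tip [352.3 192.7] collar [327.3 203. ] rear [294.5 216.5]
20 tip [351.1 195.4] collar [327.  203.9] rear [295. 215.]
25 tip [349.6 198.3] collar [326.5 204.8] rear [295.7 213.5]
30 tip [347.9 201.1] collar [326.  205.7] rear [296.5 211.9]
35 tip [346. 204.] collar [325.4 206.7] rear [297.4 210.2]
40 tip [343.9 206.9] collar [324.7 207.6] rear [298.6 208.6]
```

Call:
{"api": "step_arm", "payload": {
  "deltas": [
    [0,[0.57,-0.07,0.4],0],
    [0,[0.57,-0.07,0.4],0],
    [0,[0,0,0],0]
  ]
}}

```text
time_s: 25.65
position: [0.5844, -0.0278, 0.1783]
orientation: [-0.0, 0.998, -0.063, 0.002]
force: [0.5, -0.4, -2.1]
opening: 0.0195
```

Call:
{"api": "step_arm", "payload": {
  "deltas": [
    [0,[0.22,-0.03,-0.35],0],
    [0,[0.25,-0.03,-0.4],0],
    [0,[0.23,-0.03,-0.45],0],
    [0,[0.21,-0.03,-0.45],0],
    [0,[0.2,-0.03,-0.45],0]
  ]
}}

```text
time_s: 26.07
position: [0.5938, -0.0292, 0.1557]
orientation: [0.0, 0.998, -0.063, -0.0]
force: [0.6, -1.0, 1.4]
opening: 0.0195
```

```bash
python3 pit.py
```

```text
26.07 [ 0.5938 -0.0292  0.1557] tooly ang -97.17 z [-0. -0. -1.] F [ 0.6 -1.   1.4] open 0.0195 q [ 0.1   0.43 -0.16  1.81  0.08  0.91 -1.79]
grasp rel mouth mm: out 112.7 lat -0.1 up 49.5 yaw err 0.03000000000000025 Fout 0.7 lat -0.9
brass [321.3 208. ] 3 red [297.  218.5] 210 tip net [(array([209.7, 126.5]), 0.92), (array([344.5, 203.3]), 0.86)] org [array([235.6, 136.6])]
red left end 286 220.23529411764707
-5 tip [348.2 188.9] collar [321.6 206.2] rear [288.1 228. ]
0 tip [348.1 191.1] collar [321.6 206.9] rear [287.9 226.9]
5 tip [347.8 193.6] collar [321.6 207.6] rear [287.8 225.7]
10 tip [347.1 196.1] collar [321.4 208.4] rear [288.  224.5]
15 tip [346.2 198.8] collar [321.2 209.3] rear [288.3 223.1]
20 tip [345.1 201.5] collar [320.8 210.1] rear [288.8 221.6]
25 tip [343.7 204.3] collar [320.4 211. ] rear [289.4 220.1]
30 tip [342.  207.1] collar [319.9 212. ] rear [290.2 218.5]
35 tip [340.2 209.9] collar [319.3 212.9] rear [291.1 216.9]
40 tip [338.1 212.8] collar [318.7 213.9] rear [292.2 215.3]
```

Call:
{"api": "step_arm", "payload": {
  "deltas": [
    [0,[0.3,-0.04,-0.45],0],
    [0,[0.28,-0.04,-0.47],0],
    [0,[0.24,-0.03,-0.47],0],
    [0,[0.2,-0.03,-0.47],0],
    [0,[0.16,-0.02,-0.47],0]
  ]
}}

```text
time_s: 26.68
position: [0.6053, -0.0307, 0.1321]
orientation: [0.0, 0.998, -0.063, -0.0]
force: [-2.1, 0.3, -1.0]
opening: 0.0194
```

```bash
python3 ip.py
```

```text
26.68 [ 0.6053 -0.0307  0.1321] tooly ang -97.18 z [-0.001  0.    -1.   ] F [-2.1  0.3 -1. ] open 0.0194 q [ 0.1   0.47 -0.15  1.8   0.09  0.87 -1.8 ]
grasp rel mouth mm: out 124.3 lat -0.2 up 25.9 yaw err 0.020000000000000462 Fout -2.1 lat 0.0
```

Call:
{"api": "step_arm", "payload": {
  "deltas": [
    [0,[0.15,-0.02,-0.47],0],
    [0,[0.1,-0.02,-0.47],0],
    [0,[0.08,-0.01,-0.47],0],
    [0,[0.05,-0.01,-0.45],0],
    [0,[0,0,0],0]
  ]
}}

```text
time_s: 27.1
position: [0.6096, -0.0314, 0.1135]
orientation: [-0.0, 0.998, -0.063, 0.0]
force: [0.1, 0.4, -0.2]
opening: 0.0197
```

```bash
python3 pit.py
```

```text
27.1 [ 0.6096 -0.0314  0.1135] tooly ang -97.18 z [ 0.001  0.    -1.   ] F [ 0.1  0.4 -0.2] open 0.0197 q [ 0.09  0.5  -0.15  1.81  0.1   0.84 -1.8 ]
grasp rel mouth mm: out 128.7 lat -0.2 up 7.3 yaw err 0.020000000000000462 Fout 0.0 lat 0.4
brass [317.7 218.1] 18 red [293.2 231.4] 223 tip net [(array([342.2, 204.6]), 0.64), (array([211.2, 125.9]), 0.55)] org [array([319.7, 217.5])]
red left end 282 235.10526315789474
-5 tip [343.  199.8] collar [316.9 216.9] rear [284.  238.4]
0 tip [343.  201.9] collar [316.9 217.5] rear [283.8 237.4]
5 tip [342.7 204.2] collar [316.9 218.2] rear [283.7 236.3]
10 tip [342.1 206.6] collar [316.8 219. ] rear [283.9 235.1]
15 tip [341.2 209.2] collar [316.5 219.8] rear [284.1 233.8]
20 tip [340.1 211.8] collar [316.2 220.6] rear [284.6 232.4]
25 tip [338.8 214.5] collar [315.8 221.5] rear [285.2 230.9]
30 tip [337.2 217.2] collar [315.3 222.4] rear [286.  229.4]
35 tip [335.4 219.9] collar [314.7 223.3] rear [286.9 227.9]
40 tip [333.4 222.7] collar [314.1 224.2] rear [287.9 226.3]
```

Call:
{"api": "step_arm", "payload": {
  "deltas": [
    [0,[0,0,-0.4],0],
    [0,[0,0,-0.4],0],
    [0,[0,0,0],0]
  ]
}}

```text
time_s: 27.55
position: [0.6095, -0.0314, 0.1059]
orientation: [0.0, 0.998, -0.063, 0.0]
force: [1.7, 0.1, 0.2]
opening: 0.0195
```

```bash
python3 pit.py
```

```text
27.55 [ 0.6095 -0.0314  0.1059] tooly ang -97.18 z [ 0.001 -0.    -1.   ] F [1.7 0.1 0.2] open 0.0195 q [ 0.09  0.51 -0.15  1.81  0.1   0.83 -1.8 ]
grasp rel mouth mm: out 128.6 lat -0.3 up -0.3 yaw err 0.020000000000000462 Fout 1.7 lat 0.3
brass [317.8 219.4] 18 red [293.7 232.7] 218 tip net [(array([211.6, 124.7]), 0.81), (array([340.8, 202. ]), 0.76)] org [array([315.1, 219.9])]
red left end 282 236.625
-5 tip [342.9 201.2] collar [316.9 218.2] rear [284.2 239.7]
0 tip [342.9 203.3] collar [317.  218.9] rear [284.  238.7]
5 tip [342.6 205.6] collar [316.9 219.6] rear [283.9 237.6]
10 tip [342. 208.] collar [316.8 220.4] rear [284.  236.4]
15 tip [341.1 210.5] collar [316.5 221.2] rear [284.3 235.1]
20 tip [340.  213.1] collar [316.2 222. ] rear [284.8 233.7]
25 tip [338.7 215.8] collar [315.8 222.8] rear [285.4 232.3]
30 tip [337.1 218.5] collar [315.3 223.7] rear [286.1 230.8]
35 tip [335.3 221.2] collar [314.8 224.6] rear [287.  229.2]
40 tip [333.3 224. ] collar [314.1 225.5] rear [288.1 227.7]
```

Call:
{"api": "step_arm", "payload": {
  "deltas": [
    [0,[0.5,-0.06,0.05],0],
    [0,[1,-0.13,0],0],
    [0,[1.5,-0.19,0],0],
    [0,[1,-0.13,2],0],
    [0,[0,0,3],0]
  ]
}}

```text
time_s: 28.17
position: [0.6495, -0.037, 0.1538]
orientation: [0.0, 0.998, -0.063, -0.003]
force: [0.8, 0.2, -2.1]
opening: 0.0192
```

Call:
{"api": "step_arm", "payload": {
  "deltas": [
    [0,[0,0,2],0],
    [0,[0,0,0],0],
    [0,[0,0,0],0]
  ]
}}

```text
time_s: 28.42
position: [0.6503, -0.0365, 0.1776]
orientation: [-0.0, 0.998, -0.063, 0.001]
force: [0.3, 0.2, -2.3]
opening: 0.0193
```

```bash
cat > lev.py <<'E'
from pit import *
from scipy.optimize import minimize
def lev(c='scene',L=.0434,n=4):
    P=np.array(s['position'])+[0,0,.0088]; d=R[:,0]
    im=np.mean([viewer.read_camera(c).astype(float) for _ in range(n)],0)
    cr=cal(c)
    g=cv2.GaussianBlur(im.sum(2),(0,0),.7)
    # shaft: bright columns; find ridge centre along shaft by weighted centroid perpendicular to predicted line
    a=proj(c,P+(-.012-L)*d,cr); b=proj(c,P+(-.080-L)*d,cr); t=(b-a)/np.linalg.norm(b-a); nn=np.array([-t[1],t[0]])
    off=np.arange(-9,9.01,.25); pts=[]
    for f in np.linspace(0,1,25):
        q=a+f*(b-a); xy=(q+off[:,None]*nn).astype(np.float32)
        pr=cv2.remap(im.astype(np.float32).sum(2),xy[None,:,0],xy[None,:,1],cv2.INTER_LINEAR)[0]
        wgt=np.clip(pr-np.median(pr)-60,0,None)
        if wgt.sum()>100:
            k=np.argmax(wgt); W=wgt*(abs(off-off[k])<3.5); pts.append(q+nn*(W@off/W.sum()))
    pts=np.array(pts); vx,vy,x0,y0=cv2.fitLine(pts.astype(np.float32),cv2.DIST_HUBER,0,.01,.01).ravel()
    obs=np.degrees(np.arctan2(vy*np.sign(vx*t[0]+vy*t[1]),vx*np.sign(vx*t[0]+vy*t[1])))
    res=np.abs((pts-[x0,y0])@[-vy,vx])
    def ang(p):
        e=d*np.cos(p)+np.array([0,0,np.sin(p)]); v=proj(c,P+(-.08-L)*e,cr)-proj(c,P+(-.012-L)*e,cr); return np.degrees(np.arctan2(v[1],v[0]))
    ps=np.radians(np.arange(-20,45,.1)); A=np.array([ang(p) for p in ps])
    print(c,'obs ang %.2f level ang %.2f pitch est %.1f  n %d res %.2f mid offset %.2f'%(obs,ang(0),np.degrees(ps[np.argmin(abs(A-obs))]),len(pts),res.mean(),np.mean((pts-a)@nn)))
    return im
if __name__=='__main__': lev()
E
python3 lev.py
```

```text
28.42 [ 0.6503 -0.0365  0.1776] tooly ang -97.18 z [ 0.003 -0.    -1.   ] F [ 0.3  0.2 -2.3] open 0.0193 q [ 0.1   0.49 -0.15  1.65  0.08  1.   -1.78]
grasp rel mouth mm: out 169.7 lat -0.2 up 71.4 yaw err 0.020000000000000462 Fout 0.3 lat 0.3
scene obs ang -30.42 level ang -30.48 pitch est 0.1  n 25 res 0.02 mid offset 1.58
```

Call:
{"api": "step_arm", "payload": {
  "deltas": [
    [0,[0,0.5,0],0.01],
    [0,[0,1.5,0],0.02],
    [0,[-0.15,2.5,0],0.02],
    [0,[-0.15,2.5,0],0.02],
    [0,[-0.15,2.5,0],0.02]
  ],
  "newtons": 50
}}

```text
time_s: 29.03
position: [0.6441, 0.0613, 0.1763]
orientation: [-0.0, 1.0, -0.016, -0.0]
force: [-0.1, 0.7, -1.0]
opening: 0.019
```

Call:
{"api": "step_arm", "payload": {
  "deltas": [
    [0,[-0.15,2.5,0],0.02],
    [0,[-0.15,2.5,0],0.01],
    [0,[-0.15,2.5,0],0],
    [0,[-0.15,2.5,0],0],
    [0,[-0.15,2.5,0],0]
  ]
}}

```text
time_s: 29.45
position: [0.6361, 0.1867, 0.1764]
orientation: [-0.0, 1.0, -0.001, -0.0]
force: [-0.0, -0.1, -1.6]
opening: 0.0191
```

Call:
{"api": "step_arm", "payload": {
  "deltas": [
    [0,[-0.15,2.5,0],0],
    [0,[-0.15,2.5,0],0],
    [0,[-0.1,2,0],0],
    [0,[0,1,0],0],
    [0,[0,0,0],0]
  ]
}}

```text
time_s: 29.87
position: [0.6314, 0.2685, 0.1764]
orientation: [-0.001, 1.0, 0.001, -0.001]
force: [-0.2, 0.7, -1.2]
opening: 0.0187
```

```bash
python3 lev.py
```

```text
29.87 [0.6314 0.2685 0.1764] tooly ang -89.92 z [-0.001  0.002 -1.   ] F [-0.2  0.7 -1.2] open 0.0187 q [-0.31  0.55 -0.23  1.56  0.13  1.05 -2.14]
grasp rel mouth mm: out 112.6 lat 300.0 up 70.2 yaw err 7.28 Fout -0.3 lat 0.6
scene obs ang -45.96 level ang -42.39 pitch est -16.2  n 23 res 0.91 mid offset 5.94
```

Call:
{"api": "step_arm", "payload": {
  "deltas": [
    [0,[0.2,-0.1,-2],0],
    [0,[0.2,-0.1,-2.5],0],
    [0,[0,0,-2.5],0],
    [0,[0,0,-1.5],0],
    [0,[0,0,-1],0]
  ]
}}

```text
time_s: 30.48
position: [0.6367, 0.2586, 0.0794]
orientation: [0.001, 1.0, -0.004, -0.001]
force: [0.1, -0.1, -1.2]
opening: 0.0192
```

Call:
{"api": "step_arm", "payload": {
  "deltas": [
    [0,[0,0,0],0],
    [0,[0,0,0],0],
    [0,[0,0,0],0]
  ]
}}

```text
time_s: 30.73
position: [0.6383, 0.2615, 0.0833]
orientation: [-0.0, 1.0, -0.003, 0.001]
force: [1.1, 0.6, -0.8]
opening: 0.0188
```

Run:
```python
from lev import *
im=viewer.read_camera('scene').copy(); g=np.array(s['position'])+[0,0,.0088]; d=R[:,0]; tip=g-.1334*d; ring=np.array([.502,.2665,.04])
print('tip calc',tip)
for c in('scene','top'):
    i=viewer.read_camera(c); 
    print(c,'pred tip',proj(c,tip),'ring',proj(c,ring),'org',proj(c,g-.0434*d),'rear',proj(c,g+.0726*d))
    print([(np.round(r['uv'],1),round(r['conf'],2)) for r in nets.spot_point(c,'gauge_tip')][:3],[(np.round(r['uv'],1),round(r['conf'],2)) for r in nets.spot_point(c,'red_ring')][:2],[(np.round(r['uv'],1),round(r['conf'],2)) for r in nets.spot_point(c,'gauge')][:2])
a=cv2.resize(im[250:345,330:440,::-1],(660,570),interpolation=cv2.INTER_CUBIC); cv2.imwrite('pics/s6.png',a)
```

```text
30.73 [0.6383 0.2615 0.0833] tooly ang -90.34 z [ 0.002  0.001 -1.   ] F [ 1.1  0.6 -0.8] open 0.0188 q [-0.31  0.65 -0.21  1.62  0.16  0.88 -2.16]
grasp rel mouth mm: out 120.4 lat 293.9 up -22.9 yaw err 6.86 Fout 1.1 lat 0.7
tip calc [0.504875   0.26231013 0.09172981]
scene pred tip [404.11531948 276.19815071] ring [403.19098834 284.35956294] org [381.19667128 296.93257114] rear [349.88966371 325.25591079]
[(array([211.1, 123.3]), 0.84), (array([405.1, 276.3]), 0.83), (array([301.2, 130.4]), 0.61)] [(array([404.8, 284.9]), 0.77), (array([265.4, 291.7]), 0.22)] [(array([233. , 133.4]), 0.7), (array([378.7, 296.8]), 0.63)]
top pred tip [192.01172284 203.82641152] ring [195.88483284 205.78513289] org [192.02598612 172.49373444] rear [192.04414792 132.59702023]
[(array([479.8, 184.1]), 0.79), (array([408.8, 255.1]), 0.67)] [(array([195.1, 206.6]), 0.74), (array([322.7, 234.1]), 0.7)] [(array([454.4, 197.3]), 0.82), (array([193.1, 172.6]), 0.74)]
```

View pics/s6.png

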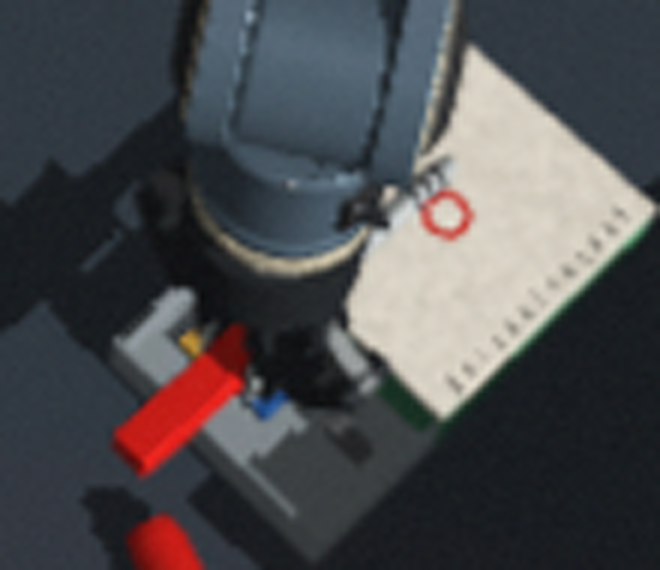

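Call:
{"api": "step_arm", "payload": {
  "deltas": [
    [0,[-0.25,0.4,-0.15],0],
    [0,[0,0,0],0],
    [0,[0,0,0],0],
    [0,[0,0,0],0]
  ]
}}

```text
time_s: 31.52
position: [0.6345, 0.2657, 0.0802]
orientation: [0.0, 1.0, -0.002, -0.0]
force: [0.5, 0.0, -1.1]
opening: 0.0191
```

Run:
```python
from st import *
g=np.array(s['position'])+[0,0,.0088]; print('tip',g-.1334*R[:,0],'vel',np.abs(s['joint_vel']).max())
viewer.read_camera('scene')
print([(r['uv'],r['conf']) for r in nets.spot_point('scene','gauge_tip')][:3],nets.spot_point('scene','red_ring')[:1],proj('scene',g-.1334*R[:,0]),proj('scene',[.502,.2665,.04]))
# handle line check of level in scene: red mask axis vs prediction
from m import hsv,near
im=np.mean([viewer.read_camera('scene').astype(float) for _ in range(3)],0).astype(np.uint8);H=hsv(im).astype(int)
rd=((H[:,:,0]<6)|(H[:,:,0]>174))&(H[:,:,1]>170)&(H[:,:,2]>60)&near('scene',g+.05*R[:,0],24)
k,l,stt,ce=cv2.connectedComponentsWithStats(rd.astype(np.uint8)); i=1+np.argmax(stt[1:,4]); ys,xs=np.where(l==i)
v=np.linalg.svd(np.c_[xs,ys]-np.array([xs.mean(),ys.mean()]),full_matrices=False)[2][0]; print('handle ang',np.degrees(np.arctan2(v[1],v[0]))%180,len(xs))
for p in(-4,-2,0,2,4):
    t=np.radians(p);e=R[:,0]*np.cos(t)+np.array([0,0,np.sin(t)]);q=proj('scene',g+.07*e)-proj('scene',g+.03*e);print(p,np.degrees(np.arctan2(q[1],q[0]))%180, proj('scene',g-.1334*e))
```

```text
31.52 [0.6345 0.2657 0.0802] tooly ang -90.27 z [-0. -0. -1.] F [ 0.5  0.  -1.1] open 0.0191 q [-0.32  0.65 -0.21  1.63  0.16  0.88 -2.16]
tip [0.50111336 0.26638842 0.08897261] vel 0.004523965454139348
[([300.3, 131.9], 0.85), ([213.2, 126.8], 0.55), ([264.5, 291.3], 0.53)] [{'uv': [404.1, 286.0], 'conf': 0.6}] [406.00182112 276.78560003] [403.19098834 284.35956294]
handle ang 135.55235275778858 233
-4 136.8086225359512 [406.4383349  275.41216951]
-2 137.23879837789826 [406.23973798 276.08211484]
0 137.67805200487496 [406.00182112 276.78560003]
2 138.12772748119738 [405.72518138 277.52157222]
4 138.58928044847673 [405.41044394 278.28896473]
```

```bash
python3 -c "
from st import *
print(order.close_job())"
```

```text
31.82 [0.6347 0.2654 0.0802] tooly ang -90.31 z [ 0. -0. -1.] F [-0.8  0.2 -1.5] open 0.0186 q [-0.32  0.65 -0.21  1.63  0.16  0.88 -2.16]
the job is handed in; nothing more can be done
None
```

I did the whole job in the order asked and handed it in at about 32 s; the close call reports no verdict.

- **Chips:** I wiped all three into the grey tray with the scraper block. The top camera showed all three lying in the tray. The scraper was released on its sole on the bench, close to where it started.
- **Gauge:** I took the red rod from the blue cradle; the two pink look-alikes stayed where they were. The wrist can only turn about the vertical, so I tilted the rod by levering its tip in the tube mouth, with forces of a few newtons.
- **Insertion:** The rod went in until it stopped, with about 5 N of contact. The wrist picture showed the collar's lower edge where it should sit on the mouth. The scene camera could not confirm it, because the fingers hid the collar.
- **Levelling:** While drawing the rod out I levelled it on the tube's lower lip, then pulled it clear. Just after that it measured 0.1° from level.
- **Final pose:** The rod is held still at 50 N. By calculation the tip is about 1 mm from the ring centre and 49 mm above the plate.

**Weaker checks at the end:**
- The level check is poor against the white plate; the tip and ring pixels suggest the rod is level to about 1.5°.
- One earlier reading of −16° came from a bad line fit over the plate, and I discarded it.
- The handle-angle check was about 2° off in the image, partly hidden, and did not settle the tilt.
- The tip detector missed the tip in the last picture, though it agreed within 1 pixel in the one before the final small correction.

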